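Make up the prep kit and the medicine kit for the next spay

ROBOT

A 6-joint arm with a two-finger parallel gripper is mounted at the origin on the work surface. World frame = base frame: x ahead of the robot, y to its left, z up, the work surface at z = 0. Lengths are in m, angles in rad, forces in N, time in s.
With the tool pointing down it reaches from about 0.375 to 0.975 m from the base axis. Payload 3.8 kg.
Tool frame: the origin (TCP) lies at the centre of the arm's flange, where the gripper is bolted on; the fingertips stand 173 mm ahead of it and the grasp point (between the pads) lies 155 mm ahead of it; y points along the fingers, x is the direction in which the jaws open and shut, and the axes are right-handed (so a half turn about y gives the same grasp; the last joint's range is limited). The gripper opens to 85 mm and grips with 20 to 120 N. Pads are 22 mm wide; open, the fingers measure 114 mm over their backs; the gripper's body (76 mm by 85 mm) begins 54 mm behind the grasp point. The pads swing forward as they close: fully open they stand 13 mm farther back than shut.
Start: joints at [-1.339, 0.264, 1.604, -0, 1.274, -0.037], TCP at [0.179, -0.651, 0.405] pointing down, gripper open.
Joint ranges: [-2.63, 2.63], [-0.94, 2.18], [0.31, 2.57], [-1.31, 4.45], [0, 2.66], [-2.55, 2.55]. Speed limits (rad/s): [2.57, 2.57, 3.14, 3.14, 3.14, 3.14].

INTERFACE

Orientations are given as a rotation vector (axis times angle).
In Python, from bench import r, capture, camera_params, job gives the robot as it stands.
- The arm moves only by the tool send_rows, never from a script. Its arguments are lists of equal length, an entry for each row: "linear": the shift along the tool's x, y, z in m, a list of three; "turn": the turn, a rotation vector about the tool's x, y, z in rad, a list of three. In form: {"linear": [[x, y, z], ...], "turn": [[ax, ay, az], ...]}. A call has exactly 5 rows; each row shifts and turns the commanded pose from where the row before left it, along the tool's axes as they then stand; what a row does not reach is not made up. A row lasts 1/8 s, in which the tool goes at most 62.5 mm and 10.7 degrees, less where a joint would pass 70% of its speed; a pose out of reach is approached as far as the arm can. A call with a gripper value outside its range is refused whole. "gripper" is the opening, from -1 (shut) to 1 (fully open), set as the call begins (left out, the last holds). The fingers move at their own pace and stop on an object; "newtons" is the grip in N (left out, the last holds). Time passes only in rows, so rows that do not move let the fingers close, or fill a call up. It gives the time, the measured TCP pose, the force and the opening at its end, in the units of the state.
- r.get_state(): the state, without advancing time (a new reading comes with each control period).
- capture(name): name is "scene" or "top"; returns the picture (480x640x3 uint8, blue, green, red); there is no depth.
- camera_params(name): a dict with "mtx" (3x3 intrinsics, pixels), "pose" (4x4, takes a point from camera to world coordinates). Camera axes: x right, y up, looking along -z (the intrinsics and any distortion apply to the point x, -y, -z); pixel columns grow to the right and rows downward; lengths in m; the calibration is good to about 2 mm. A picture is of the moment at which its call begins. camera_params takes no time and is no camera call.
- job.close_job(): hands the job in, once; it reports no verdict.
The state is a dict: "time_s": time; "joint_pos": joint angles; "qvel": joint speeds; "joint_torque": joint torques, N m; "tool_pos": TCP position; "orientation": TCP orientation; "force": force on the tool from outside, world axes, zero at the start; "torque": the same for the moment, N m; "opening": finger opening in m.
Only numpy, scipy, OpenCV 4.12 (cv2) and the standard library are available. Lean on these libraries where they do the work, as an engineer would, in place of code of your own. Each camera call takes 0.05 s, during which the arm holds its last target.

TASK

Make up the two kits for the next operation from the stock on the table. In the steel tray with two unequal bays, lay the hair clipper flat along the long bay and stand the steel cup, mouth up, in the short bay; in the steel tray with three equal bays, stand the large vial in the middle bay and the small vial and the lidded sample jar in the two end bays, one in each, whichever way round. Set things down rather than dropping them, and leave the two spray bottles standing where they are.

Things in the scene. Friction and masses are not known exactly. Their poses are not given: they have to be found in the camera images.
- prep_tray: Prep kit tray: fixed low open steel tray, 98 (its x) x 238 (its y) x 12 mm high, with one cross wall making two unequal bays in a row along its y. Origin at the centre of its underside, z up. Walls 4 mm thick and 12 mm high, floor 4 mm thick (floor surface at z = 4 mm). Long bay: centre at y = -40 mm, 150 mm long in y and 90 mm wide in x. Short bay: centre at y = +77 mm, 76 mm in y and 90 mm in x.
- med_tray: Medicine kit tray: fixed low open steel tray, 98 (its x) x 214 (its y) x 12 mm high, with two cross walls making three equal bays in a row along its y. Origin at the centre of its underside, z up. Walls 4 mm thick and 12 mm high, floor 4 mm thick (floor surface at z = 4 mm). Bay centres at y = -70, 0 (middle bay) and +70 mm; each bay is 66 mm in y and 90 mm in x.
- clipper_center (a point): Hair clipper: loose, black plastic box-like body with a grey head and steel blade at one end, lying flat; 130 long (its x, blade at +x) x 42 wide (its y) x 40 mm high, about 0.22 kg. This point is its centre, 20 mm above its underside. Grip it across its 42 mm width.
- cup_center (a point): Steel cup (gallipot): loose, open round bowl of bare steel standing mouth up, 54 mm across with straight sides from 9 mm up, 42 mm high, wall 2.5 mm, about 0.06 kg. This point is on its axis, half-way up (21 mm above its underside); z is its axis, up.
- large_vial_center (a point): Large vial: loose, amber glass injection vial standing upright with a narrower aluminium cap; body 42 mm across and 56 mm high, cap 30 mm across, 80 mm high in all, about 0.12 kg. This point is on its axis, half-way up (40 mm above its underside); z is its axis, up.
- small_vial_center (a point): Small vial: loose, same make as the large one but smaller, standing upright; amber glass body 30 mm across and 34 mm high, aluminium cap 20 mm across, 54 mm high in all, about 0.04 kg. This point is on its axis, half-way up (27 mm above its underside); z is its axis, up.
- jar_center (a point): Lidded sample jar: loose, clear plastic with a wide flat white screw lid, standing upright; body 45 mm across up to 34 mm, lid 48 mm across from 34 to 50 mm, 50 mm high in all, about 0.05 kg. This point is on its axis, half-way up (25 mm above its underside); z is its axis, up.
- amber_spray: Amber trigger spray bottle: loose bystander standing among the stock, to be left alone. Amber bottle 68 mm across and 135 mm high with a white and blue trigger head, 182 mm high in all; the head reaches up to 53 mm from the axis. Origin at the centre of its underside, z up.
- clear_spray: Clear trigger spray bottle: loose bystander standing on the robot's left, to be left alone. Same shape as the amber one, clear plastic. Origin at the centre of its underside, z up.

How it is judged:
At the end, for the whole second after the job is handed in: Clipper flat and lengthwise in the long bay, cup mouth up in the short bay, large vial in the middle bay, small vial and jar in the end bays: each on its bay's floor (height within 6 mm), tilt under 0.15 rad, released, at rest; spray bottles upright within 40 mm of their start (y of clipper_center in the frame of prep_tray between -0.06 and -0.02 m and x of clipper_center in the frame of prep_tray between -0.03 and 0.03 m and z of clipper_center in the frame of prep_tray between 0.018 and 0.03 m and angle between each of clipper_center, cup_center, large_vial_center, amber_spray, clear_spray's own z axis and vertical below 0.15 rad and y of cup_center in the frame of prep_tray between 0.061 and 0.093 m and x of cup_center in the frame of prep_tray between -0.026 and 0.026 m and z of cup_center in the frame of prep_tray between 0.019 and 0.031 m and angle between the x axis of clipper_center and the y axis of prep_tray, either way round below 0.5 rad and y of large_vial_center in the frame of med_tray between -0.016 and 0.016 m and x of large_vial_center in the frame of med_tray between -0.028 and 0.028 m and z of large_vial_center in the frame of med_tray between 0.038 and 0.05 m and ((y of small_vial_center in the frame of med_tray between 0.048 and 0.092 m and x of small_vial_center in the frame of med_tray between -0.034 and 0.034 m and z of small_vial_center in the frame of med_tray between 0.025 and 0.037 m and angle between each of small_vial_center, jar_center's own z axis and vertical below 0.15 rad and y of jar_center in the frame of med_tray between -0.086 and -0.054 m and x of jar_center in the frame of med_tray between -0.026 and 0.026 m and z of jar_center in the frame of med_tray between 0.023 and 0.035 m) or (y of small_vial_center in the frame of med_tray between -0.092 and -0.048 m and x of small_vial_center in the frame of med_tray between -0.034 and 0.034 m and z of small_vial_center in the frame of med_tray between 0.025 and 0.037 m and angle between each of small_vial_center, jar_center's own z axis and vertical below 0.15 rad and y of jar_center in the frame of med_tray between 0.054 and 0.086 m and x of jar_center in the frame of med_tray between -0.026 and 0.026 m and z of jar_center in the frame of med_tray between 0.023 and 0.035 m)) and linear speed of each of large_vial, small_vial, jar, cup, clipper below 0.02 m/s and distance of each of amber_spray, clear_spray from where it was at the start of the episode below 0.04 m); the robot touches nothing.
It fails at once if a spray bottle is knocked over or pushed more than 40 mm from its place (angle between any of amber_spray, clear_spray's own z axis and vertical above 0.35 rad or distance of any of amber_spray, clear_spray from where it was at the start of the episode above 0.04 m).
It fails at once if one of the five stock things is dropped: it falls free of the fingers faster than 0.7 m/s (a fall of about 25 mm) ((linear speed of large_vial above 0.7 m/s and contact force between large_vial and the fingers below 0.05 N) or (linear speed of small_vial above 0.7 m/s and contact force between small_vial and the fingers below 0.05 N) or (linear speed of jar above 0.7 m/s and contact force between jar and the fingers below 0.05 N) or (linear speed of cup above 0.7 m/s and contact force between cup and the fingers below 0.05 N) or (linear speed of clipper above 0.7 m/s and contact force between clipper and the fingers below 0.05 N)).
It also fails if it takes over 136 s, if anything falls off the work surface, if the arm or the gripper's body presses on something with over 40 N, if the wrist force passes 120 N, or if a joint passes its speed limit or range.

## Working session

There is one attempt and no reset: what is moved stays moved. The work goes in short steps, Python scripts to look and compute and a tool call to move; the robot and the scene stay as the last step left them, time stands still between calls to the robot, and variables do not carry over. Pictures are saved under pics/ and viewed, and the job is handed in when it is done.

Besides the shell and the picture viewer there is one more tool, called after "Request:" as name(argument=value, ...) on one line, values as JSON. send_rows: Moves the arm, as the interface text tells. Its arguments: {"type":"object","properties":{"linear":{"type":"array","items":{"type":"array","items":{"type":"number"}}},"turn":{"type":"array","items":{"type":"array","items":{"type":"number"}}},"gripper":{"type":"number"},"newtons":{"type":"number"}},"required":["linear","turn"]}

```bash
ls; mkdir -p pics; python3 - <<'E'
from bench import r, capture, camera_params, job
import cv2, numpy as np
s=r.get_state(); print({k:np.round(v,3).tolist() for k,v in s.items()})
for n in ("scene","top"):
    cv2.imwrite(f"pics/{n}0.png",capture(n)); p=camera_params(n); print(n,{k:(np.round(v,4).tolist() if not isinstance(v,str) else v) for k,v in p.items()})
E
```

```text
pics
{'time_s': 0.0, 'joint_pos': [-1.339, 0.265, 1.605, 0.0, 1.274, -0.037], 'qvel': [-0.0, -0.002, 0.001, 0.0, 0.002, -0.0], 'joint_torque': [-0.0, -51.511, -36.732, 0.0, 0.013, 0.0], 'tool_pos': [0.179, -0.65, 0.403], 'orientation': [-1.323, 1.01, -1.007], 'force': [-0.167, -0.207, -0.203], 'torque': [0.058, -0.015, -0.011], 'opening': 0.085}
scene {'mtx': [[461.366, 0.0, 310.6306], [0.0, 461.366, 234.7028], [0.0, 0.0, 1.0]], 'pose': [[-0.0592, -0.6264, 0.7773, 1.3678], [0.9982, -0.0356, 0.0473, 0.0622], [-0.002, 0.7787, 0.6274, 0.7223], [0.0, 0.0, 0.0, 1.0]]}
top {'mtx': [[491.2786, 0.0, 312.682], [0.0, 491.2786, 239.6146], [0.0, 0.0, 1.0]], 'pose': [[-0.0227, 0.9903, -0.137, 0.3749], [-0.9997, -0.0209, 0.0145, 0.0405], [0.0115, 0.1373, 0.9905, 1.0787], [0.0, 0.0, 0.0, 1.0]]}
```

View pics/scene0.png

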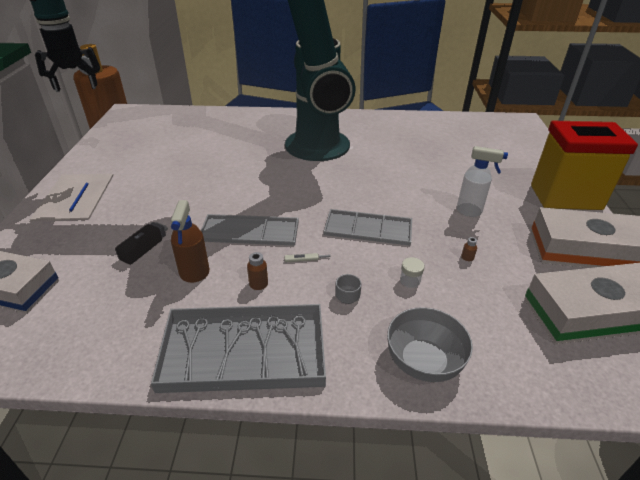

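View pics/top0.png

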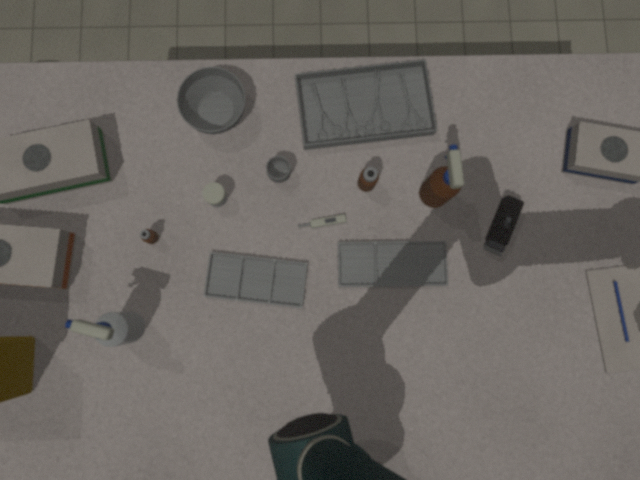

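```bash
python3 - <<'E'
from bench import r
import numpy as np
from scipy.spatial.transform import Rotation as R
s=r.get_state(); print(np.round(R.from_rotvec(s['orientation']).as_matrix(),3))
E
```

```text
[[ 0.266 -0.     0.964]
 [-0.964  0.002  0.266]
 [-0.002 -1.     0.   ]]
```

```bash
cat > h.py <<'E'
import numpy as np, cv2
from scipy.spatial.transform import Rotation as R
from bench import r, capture, camera_params, job
def ray(cam,uv):
    p=camera_params(cam); T=np.array(p['pose']); K=np.array(p['mtx'])
    D=p.get('dist'); 
    d=np.array([(uv[0]-K[0,2])/K[0,0],-(uv[1]-K[1,2])/K[1,1],-1.]); return T[:3,3],T[:3,:3]@d
def onz(cam,uv,z):
    o,d=ray(cam,uv); return o+d*(z-o[2])/d[2]
def proj(cam,P):
    p=camera_params(cam); T=np.array(p['pose']); K=np.array(p['mtx'])
    c=T[:3,:3].T@(np.array(P)-T[:3,3]); return K[0,0]*c[0]/-c[2]+K[0,2], K[1,1]*c[1]/c[2]+K[1,2]
def tri(u1,u2):
    (o1,d1),(o2,d2)=ray('scene',u1),ray('top',u2)
    A=np.stack([d1,-d2],1); t=np.linalg.lstsq(A,o2-o1,rcond=None)[0]
    a,b=o1+t[0]*d1,o2+t[1]*d2; return (a+b)/2,np.linalg.norm(a-b)
E
python3 - <<'E'
import cv2
from bench import camera_params
print(camera_params('top').keys())
a=cv2.imread('pics/top0.png')[130:350,50:550]; a=cv2.convertScaleAbs(a,alpha=1.8)
cv2.imwrite('pics/topz1.png',cv2.resize(a[:, :260],None,fx=3,fy=3*0.9,interpolation=2)[:600,:800])
cv2.imwrite('pics/topz2.png',cv2.resize(a[:,230:500],None,fx=2.7,fy=2.7,interpolation=2)[:600,:800])
b=cv2.imread('pics/scene0.png')[160:320,100:500]
cv2.imwrite('pics/scz.png',cv2.resize(b,None,fx=2,fy=2,interpolation=2))
E
```

```text
dict_keys(['mtx', 'pose'])
```

View pics/topz1.png

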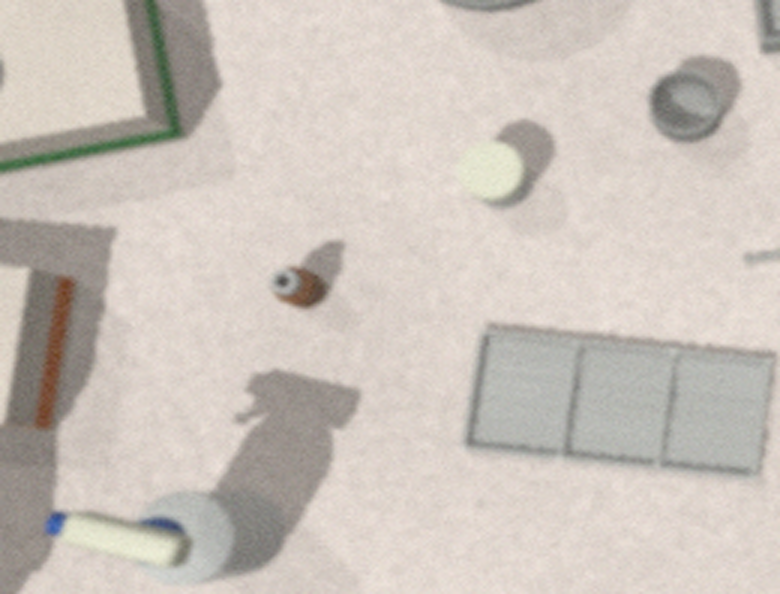

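View pics/topz2.png

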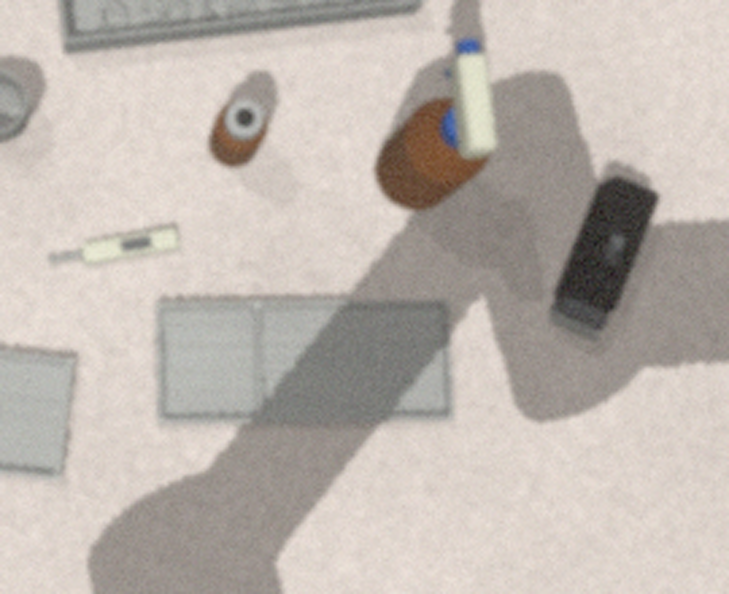

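View pics/scz.png

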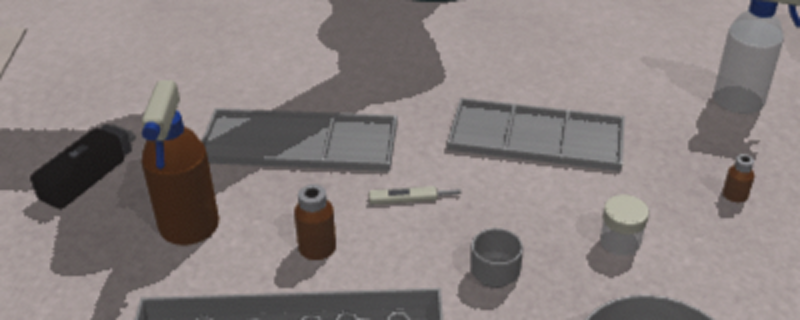

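```bash
cat > meas.py <<'E'
from h import *
t=cv2.imread('pics/top0.png'); b=t.astype(float)
B,G,Rr=[cv2.GaussianBlur(b[...,i],(0,0),.8) for i in range(3)]
sat=(Rr-B)/(Rr+B+1)   # table pinkish >0
ratio=Rr/(G+1)
def blobs(m,roi,mn=30):
    x0,y0,x1,y1=roi; k=np.zeros(m.shape,np.uint8); k[y0:y1,x0:x1]=m[y0:y1,x0:x1]
    cs,_=cv2.findContours(k,cv2.RETR_EXTERNAL,cv2.CHAIN_APPROX_NONE)
    return sorted([c for c in cs if cv2.contourArea(c)>mn],key=cv2.contourArea)[::-1]
print('ratio table',np.round(np.median(ratio[380:440,120:200]),3),'tray',np.round(np.median(ratio[260:290,220:235]),3),'shadowtable',np.median(ratio[400:430,350:380]),'tray shad',np.median(ratio[255:270,410:425]))
trm=(ratio<1.01).astype(np.uint8)
for n,roi in (('med',(195,240,320,320)),('prep',(330,228,460,296))):
    c=blobs(trm,roi)[0]; rc=cv2.minAreaRect(c); bx=cv2.boxPoints(rc)
    print(n,rc); P=np.array([onz('top',p,.012) for p in bx]); print(np.round(P[:,:2],4)); ctr=P.mean(0)
    e=[np.linalg.norm(P[i]-P[i-1]) for i in range(4)]; print('ctr',ctr.round(4),'sides',np.round(e,4))
    l=max(((P[i]-P[i-1]) for i in range(4)),key=np.linalg.norm); print('long dir ang',np.degrees(np.arctan2(l[1],l[0])))
# clipper
v=np.maximum(np.maximum(B,G),Rr)
c=blobs((v<45).astype(np.uint8),(470,180,540,270))
for q in c[:2]:
    rc=cv2.minAreaRect(q);P=np.array([onz('top',p,.04) for p in cv2.boxPoints(rc)]);print('clip',rc,P.mean(0).round(4),[round(float(np.linalg.norm(P[i]-P[i-1])),4) for i in range(4)])
    l=max(((P[i]-P[i-1]) for i in range(4)),key=np.linalg.norm); print(' ang',np.degrees(np.arctan2(l[1],l[0])))
cv2.imwrite('pics/m.png',cv2.resize(np.hstack([trm[120:340,130:330]*255,(v<45)[120:340,400:560].astype(np.uint8)*255]),None,fx=2,fy=2))
E
python3 meas.py
python3 - <<'E'
import cv2
a=cv2.convertScaleAbs(cv2.imread('pics/top0.png'),alpha=1.7)
f=lambda cx,cy:cv2.resize(a[cy-22:cy+23,cx-22:cx+23],(380,380)[:2],interpolation=0)[:290]
import numpy as np
g=lambda cx,cy:cv2.resize(a[cy-18:cy+18,cx-24:cx+24],(384,288),interpolation=0)
cv2.imwrite('pics/four.png',np.vstack([np.hstack([g(150,236),g(214,194)]),np.hstack([g(279,167),g(369,177)])]))
E
```

```text
ratio table 1.041 tray 0.985 shadowtable 1.039649844965521 tray shad 0.9849318223227927
med ((255.49632263183594, 279.1745910644531), (99.4256362915039, 45.888755798339844), 6.654425144195557)
[[0.4045 0.2627]
 [0.503  0.2519]
 [0.4731 0.0372]
 [0.3751 0.0507]]
ctr [0.4389 0.1506 0.012 ] sides [0.214  0.0991 0.2168 0.099 ]
long dir ang -97.91754767434111
prep ((392.19818115234375, 263.31494140625), (46.37248611450195, 108.99661254882812), 88.78113555908203)
[[ 0.5176 -0.0289]
 [ 0.5177 -0.2688]
 [ 0.4161 -0.2648]
 [ 0.4163 -0.028 ]]
ctr [ 0.4669 -0.1476  0.012 ] sides [0.1013 0.2399 0.1017 0.2368]
long dir ang -89.98481771199793
clip ((503.5172424316406, 222.70687866210938), (21.540658950805664, 53.66595458984375), 21.801406860351562) [ 0.547  -0.3869  0.04  ] [0.0455, 0.1196, 0.0461, 0.1194]
 ang -25.337027238600463
```

View pics/m.png

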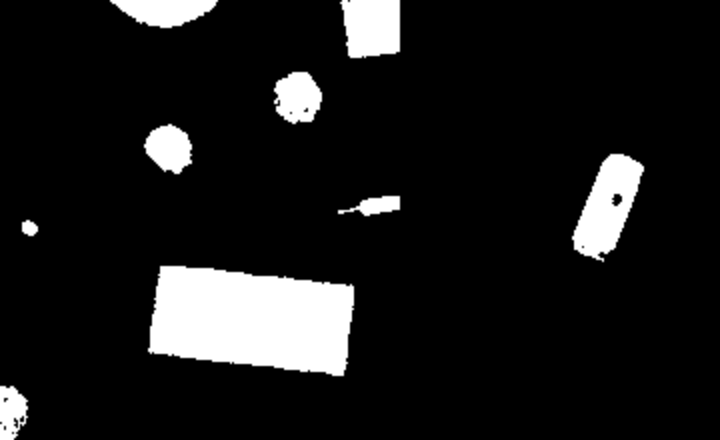

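View pics/four.png

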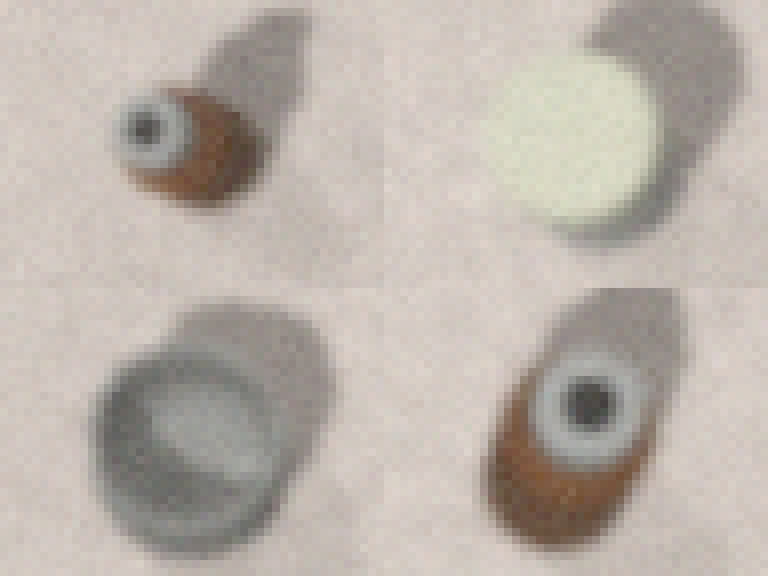

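```bash
cat > m2.py <<'E'
from h import *
its={'small':((144.5,233.9),(472,239.7),.054),'jar':((213,192.75),(413,265.5),.05),'cup':((278.5,168.5),(348.2,281.5),.042),'large':((367.9,173.2),(256,255.5),.08)}
t=cv2.imread('pics/top0.png').astype(float)
for n,(u,w,z) in its.items():
    print(n,onz('top',u,z).round(4),'scene@z',onz('scene',w,z).round(4),'tri',tri(w,u)[0].round(4))
for n,z in (('amber',0),('clear',0)): pass
s=cv2.imread('pics/scene0.png')
a=cv2.resize(s[215:305,110:300],None,fx=4,fy=4,interpolation=2);cv2.imwrite('pics/sz1.png',cv2.convertScaleAbs(a,alpha=1.5))
a=cv2.resize(s[225:305,320:490],None,fx=4,fy=4,interpolation=2);cv2.imwrite('pics/sz2.png',cv2.convertScaleAbs(a,alpha=1.5))
E
python3 m2.py
```

```text
small [0.5362 0.3785 0.054 ] scene@z [0.5371 0.3794 0.054 ] tri [0.5364 0.3792 0.0533]
jar [0.6228 0.2361 0.05  ] scene@z [0.6274 0.2367 0.05  ] tri [0.6237 0.2372 0.0465]
cup [0.6758 0.096  0.042 ] scene@z [0.6759 0.0983 0.042 ] tri [0.6758 0.0972 0.0419]
large [ 0.651 -0.093  0.08 ] scene@z [ 0.6481 -0.0968  0.08  ] tri [ 0.6506 -0.0945  0.0821]
```

View pics/sz1.png

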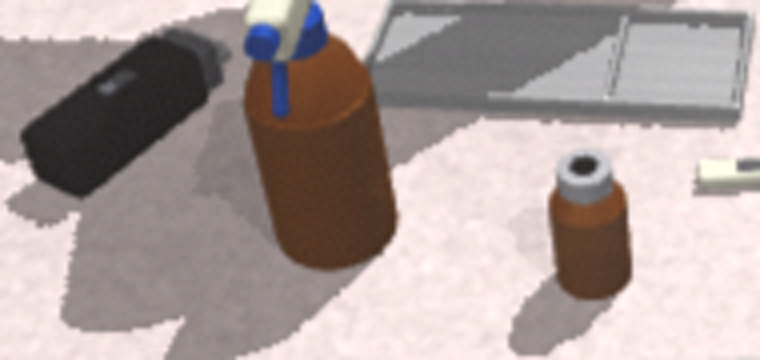

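View pics/sz2.png

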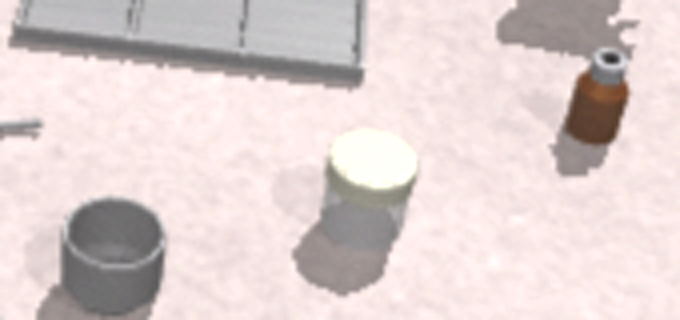

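```bash
cat > m3.py <<'E'
from h import *
for n,P in (('prep',[(207.5,214.7),(298.2,217.2),(296.7,239.5),(201.3,237.5)]),('med',[(330.5,210.5),(411.5,217),(410,241),(324,233)])):
    Q=np.array([onz('scene',p,.012) for p in P]); print(n,Q[:,:2].round(4).tolist(),'ctr',Q.mean(0).round(4))
# tray slim check: project measured centre/corners
z2=lambda u,v:(280+u/2.7-.5,130+v/2.7-.5)
print('amber top base guess',onz('top',z2(418,166),0).round(3))
print('amber scene base guess',onz('scene',(110+338/4,215+235/4),0).round(3))
print('amber left-low edge',onz('top',z2(378,172),0).round(3),onz('top',z2(420,208),0).round(3))
z1=lambda u,v:(50+u/3-.5,130+v/2.7-.5)
print('clear head far/near',onz('top',z1(55,523),.17).round(3),onz('top',z1(175,545),.17).round(3),'body',onz('top',z1(190,540),.1).round(3))
# clipper: rear right edges
rc=((503.517,222.707),(21.54,53.67),21.80)
bx=cv2.boxPoints(rc);P=np.array([onz('top',p,.04) for p in bx]); print(P[:,:2].round(4).tolist())
# scene corners rear of clipper top
for p in [(24,133),(82,165),(160,38),(215,72),(227,55)]: print(p,onz('scene',(110+p[0]/4-.4,215+p[1]/4-.4),.04).round(4))
E
python3 m3.py
```

```text
prep [[0.4204, -0.2636], [0.4179, -0.0277], [0.5082, -0.024], [0.5138, -0.2569]] ctr [ 0.4651 -0.143   0.012 ]
med [[0.3838, 0.0546], [0.4005, 0.2636], [0.4983, 0.2492], [0.4792, 0.0411]] ctr [0.4405 0.1521 0.012 ]
amber top base guess [ 0.629 -0.252  0.   ]
amber scene base guess [ 0.628 -0.246  0.   ]
amber left-low edge [ 0.625 -0.218  0.   ] [ 0.593 -0.252  0.   ]
clear head far/near [0.357 0.475 0.17 ] [0.341 0.402 0.17 ] body [0.341 0.42  0.1  ]
[[0.5022, -0.3403], [0.6103, -0.3915], [0.5917, -0.4337], [0.484, -0.382]]
(24, 133) [ 0.5954 -0.4304  0.04  ]
(82, 165) [ 0.6205 -0.3873  0.04  ]
(160, 38) [ 0.5037 -0.3823  0.04  ]
(215, 72) [ 0.5344 -0.3387  0.04  ]
(227, 55) [ 0.5179 -0.3366  0.04  ]
```

```bash
cat >> h.py <<'E'
def plan(xyz,jaw=None,mode='both',nt=None,flange=False):
    """xyz grasp target world, jaw deg (world angle of tool x). prints 5-row calls: constant world shift + turn about tool y"""
    s=r.get_state(); M=R.from_rotvec(s['orientation']).as_matrix(); p=np.array(s['tool_pos'])
    tgt=np.array(xyz,float)+np.array([0,0,0 if flange else .155])
    j0=np.degrees(np.arctan2(M[1,0],M[0,0])); dj=0 if jaw is None else jaw-j0
    jawt=j0 if jaw is None else jaw
    c,sn=np.cos(np.radians(jawt)),np.sin(np.radians(jawt))
    Mt=np.array([[c,0,-sn],[sn,0,c],[0,-1,0]]).astype(float)   # x=jaw,y=down,z=x×y
    Mt[:,2]=np.cross(Mt[:,0],Mt[:,1])
    rv=R.from_matrix(M.T@Mt).as_rotvec()  # in tool frame
    d=tgt-p; 
    n=int(np.ceil(max(np.linalg.norm(d)/.06,np.degrees(np.linalg.norm(rv))/10.5)))
    n=nt or max(5,5*int(np.ceil(n/5)))
    rows=[]
    for k in range(n):
        Mk=M@R.from_rotvec(rv*k/n).as_matrix(); rows.append(np.round(Mk.T@d/n,4).tolist())
    print('t',s['time_s'],'pos',p.round(4),'jaw',round(j0,2),'tilt',np.round(M[:,1],4),'F',np.round(s['force'],1),'op',round(s['opening'],4),'d',d.round(4),'rv',rv.round(4),'n',n,'turn/row',np.round(rv/n,4).tolist())
    for i in range(0,n,5): print(' ',rows[i:i+5])
    return rows
E
python3 - <<'E'
from h import *
plan((.544,-.385,.17),-115.3)
E
```

```text
t 0.1 pos [ 0.1792 -0.6504  0.4035] jaw -74.6 tilt [-5.e-04  2.e-03 -1.e+00] F [ 0.2 -0.1  0.6] op 0.0857 d [ 0.3648  0.2654 -0.0785] rv [ 6.000e-04  7.103e-01 -2.000e-03] n 10 turn/row [0.0001, 0.071, -0.0002]
  [[-0.0159, 0.0079, 0.0422], [-0.0188, 0.0079, 0.041], [-0.0217, 0.0079, 0.0395], [-0.0245, 0.0079, 0.0379], [-0.0271, 0.0079, 0.0361]]
  [[-0.0296, 0.0079, 0.0341], [-0.0319, 0.0079, 0.0319], [-0.0341, 0.0079, 0.0295], [-0.0361, 0.0079, 0.027], [-0.038, 0.0079, 0.0244]]
```

Request:
send_rows(linear=[[-0.016,0.008,0.042],[-0.019,0.008,0.041],[-0.022,0.008,0.0395],[-0.0245,0.008,0.038],[-0.027,0.008,0.036]], turn=[[0,0.071,0],[0,0.071,0],[0,0.071,0],[0,0.071,0],[0,0.071,0]], gripper=1, newtons=60)

```text
time_s: 0.72
tool_pos: [0.3623, -0.5165, 0.3638]
orientation: [-1.166, 1.275, -1.273]
force: [0.4, 0.1, 0.6]
opening: 0.0852
```

Request:
send_rows(linear=[[-0.0295,0.008,0.034],[-0.032,0.008,0.032],[-0.034,0.008,0.0295],[-0.036,0.008,0.027],[-0.038,0.008,0.0245]], turn=[[0,0.071,0],[0,0.071,0],[0,0.071,0],[0,0.071,0],[0,0.071,0]])

```text
time_s: 1.35
tool_pos: [0.5447, -0.384, 0.3238]
orientation: [-0.966, 1.529, -1.527]
force: [0.9, -1.0, 0.5]
opening: 0.0853
```

```bash
python3 - <<'E'
from h import *
cv2.imwrite('pics/scene1.png',capture('scene')); cv2.imwrite('pics/top1.png',capture('top'))
plan((.544,-.385,.03),-115.3)
a=cv2.imread('pics/scene1.png'); b=cv2.convertScaleAbs(cv2.imread('pics/top1.png'),alpha=1.7)
cv2.imwrite('pics/p1.png',np.vstack([cv2.resize(a[120:300,60:280],(660,540))[:300*1+240],cv2.resize(b[150:310,400:560],(640,640))[:60,:660] if 0 else np.zeros((1,660,3),np.uint8)]))
cv2.imwrite('pics/p1b.png',cv2.resize(b[150:310,400:560],(560,560)))
E
```

```text
t 1.45 pos [ 0.5464 -0.382   0.3228] jaw -115.1 tilt [-8.0e-04  2.8e-03 -1.0e+00] F [-0.3  0.3 -0.4] op 0.0855 d [-0.0024 -0.003  -0.1378] rv [ 0.0019  0.0035 -0.0021] n 5 turn/row [0.0004, 0.0007, -0.0004]
  [[0.0008, 0.0276, -0.0001], [0.0008, 0.0276, -0.0001], [0.0008, 0.0276, -0.0001], [0.0008, 0.0276, -0.0001], [0.0008, 0.0276, -0.0002]]
```

View pics/p1.png

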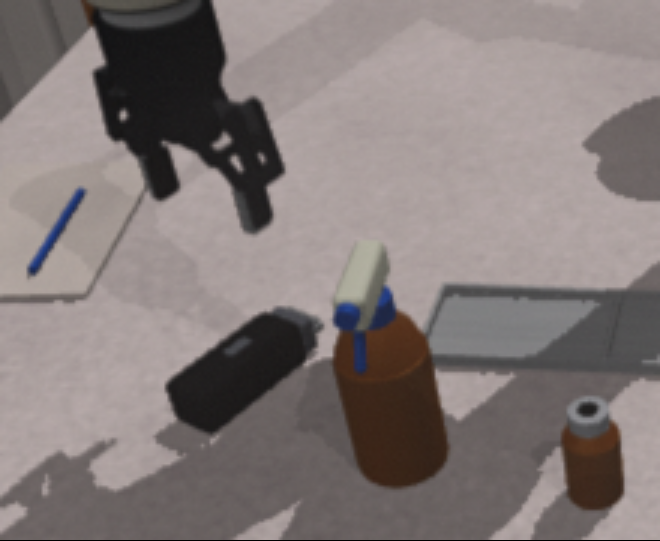

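View pics/p1b.png

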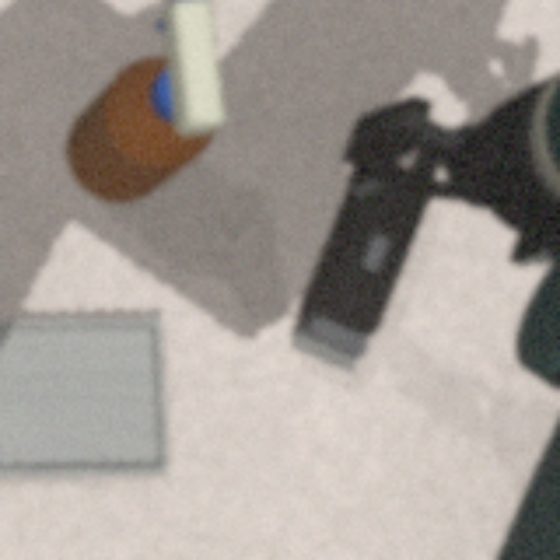

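```bash
python3 - <<'E'
from h import *
s=r.get_state();p=s['tool_pos'];M=R.from_rotvec(s['orientation']).as_matrix()
for L in (.155,.16,.173,.186):
    print(L,[np.round(proj('scene',p+M@np.array([sx*.05,L,0])),1).tolist() for sx in (-1,1)])
E
```

```text
0.155 [[147.7, 195.6], [114.1, 183.7]]
0.16 [[148.2, 197.6], [114.7, 185.6]]
0.173 [[149.6, 202.5], [116.3, 190.5]]
0.186 [[150.9, 207.4], [117.8, 195.3]]
```

Request:
send_rows(linear=[[0.003,0.027,0],[0.001,0.027,0],[0,0.027,0],[0,0.027,0],[0,0.02,0]], turn=[[0.001,0,-0.001],[0.001,0,-0.001],[0,0.003,0],[0,0,0],[0,0,0]])

```text
time_s: 2.08
tool_pos: [0.5412, -0.3891, 0.195]
orientation: [-0.967, 1.528, -1.53]
force: [-0.2, -0.0, -0.2]
opening: 0.0854
```

Request:
send_rows(linear=[[-0.003,0.009,0],[0,0.008,0],[0,0,0],[0,0,0],[0,0,0]], turn=[[0,0,0],[0,0,0],[0,0,0],[0,0,0],[0,0,0]])

```text
time_s: 2.7
tool_pos: [0.5439, -0.3866, 0.1806]
orientation: [-0.965, 1.524, -1.532]
force: [0.1, 0.2, -0.6]
opening: 0.0855
```

Request:
send_rows(linear=[[0,0,0],[0,0,0],[0,0,0],[0,0,0],[0,0,0]], turn=[[0,0,0],[0,0,0],[0,0,0],[0,0,0],[0,0,0]], gripper=-1, newtons=60)

```text
time_s: 3.32
tool_pos: [0.5437, -0.3866, 0.1802]
orientation: [-0.966, 1.525, -1.532]
force: [-0.7, -0.8, 3.3]
opening: 0.041
```

Request:
send_rows(linear=[[0,0,0],[0,0,0],[0,0,0],[0,0,0],[0,0,0]], turn=[[0,0,0],[0,0,0],[0,0,0],[0,0,0],[0,0,0]])

```text
time_s: 3.95
tool_pos: [0.5438, -0.3866, 0.1802]
orientation: [-0.966, 1.525, -1.532]
force: [0.1, -1.6, 5.4]
opening: 0.0414
```

```bash
python3 - <<'E'
from h import *
cv2.imwrite('pics/scene2.png',capture('scene'))
plan((.467,-.187,.25),0)
a=cv2.imread('pics/scene2.png')
cv2.imwrite('pics/p2.png',cv2.resize(a[150:300,60:280],(660,450)))
E
```

```text
t 4.0 pos [ 0.5437 -0.3866  0.1802] jaw -115.45 tilt [ 0.0017 -0.0035 -1.    ] F [-0.  -1.4  5.1] op 0.0411 d [-0.0767  0.1996  0.2248] rv [ 4.000e-04 -2.015e+00  4.600e-03] n 15 turn/row [0.0, -0.1343, 0.0003]
  [[-0.0098, -0.015, -0.0103], [-0.0111, -0.015, -0.0089], [-0.0122, -0.015, -0.0073], [-0.013, -0.015, -0.0056], [-0.0137, -0.015, -0.0038]]
  [[-0.0141, -0.015, -0.002], [-0.0142, -0.015, -0.0001], [-0.0141, -0.015, 0.0019], [-0.0137, -0.015, 0.0037], [-0.0131, -0.015, 0.0055]]
  [[-0.0123, -0.015, 0.0072], [-0.0112, -0.015, 0.0088], [-0.0099, -0.015, 0.0102], [-0.0085, -0.015, 0.0115], [-0.0068, -0.015, 0.0125]]
```

View pics/p2.png

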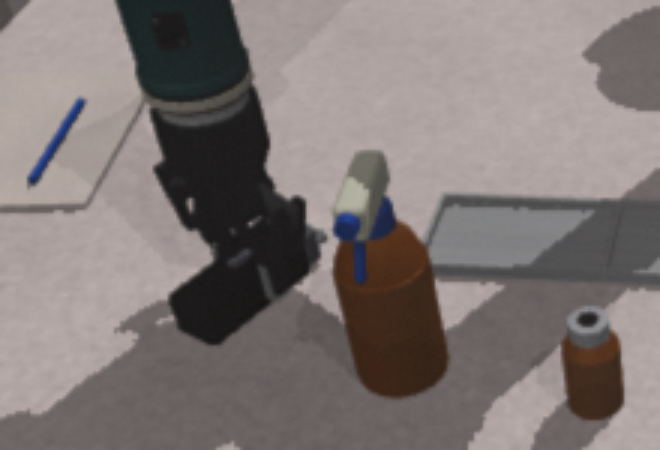

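Request:
send_rows(linear=[[0,-0.015,0],[0,-0.045,0],[0,-0.05,0],[0,-0.05,0],[0,-0.05,0]], turn=[[0,0,0],[0,0,0],[0,0,0],[0,0,0],[0,0,0]])

```text
time_s: 4.62
tool_pos: [0.5427, -0.385, 0.3906]
orientation: [-0.966, 1.528, -1.529]
force: [-0.2, -1.1, -2.2]
opening: 0.0409
```

```bash
python3 - <<'E'
from h import *
plan((.467,-.187,.20),0)
E
```

```text
t 4.625 pos [ 0.5427 -0.385   0.3906] jaw -115.44 tilt [-6.e-04 -9.e-04 -1.e+00] F [-0.2 -1.1 -2.2] op 0.0409 d [-0.0757  0.198  -0.0356] rv [ 1.2000e-03 -2.0148e+00  5.0000e-04] n 15 turn/row [0.0001, -0.1343, 0.0]
  [[-0.0098, 0.0024, -0.0102], [-0.011, 0.0024, -0.0088], [-0.0121, 0.0024, -0.0073], [-0.013, 0.0024, -0.0056], [-0.0136, 0.0024, -0.0038]]
  [[-0.014, 0.0024, -0.0019], [-0.0141, 0.0024, -0.0], [-0.014, 0.0024, 0.0018], [-0.0136, 0.0024, 0.0037], [-0.013, 0.0024, 0.0055]]
  [[-0.0122, 0.0024, 0.0072], [-0.0111, 0.0024, 0.0088], [-0.0098, 0.0024, 0.0102], [-0.0084, 0.0024, 0.0114], [-0.0068, 0.0024, 0.0124]]
```

Request:
send_rows(linear=[[-0.01,0,-0.01],[-0.011,0,-0.009],[-0.012,0,-0.0075],[-0.013,0,-0.0055],[-0.0135,0,-0.004]], turn=[[0,-0.134,0],[0,-0.134,0],[0,-0.134,0],[0,-0.134,0],[0,-0.134,0]])

```text
time_s: 5.25
tool_pos: [0.5172, -0.3187, 0.3888]
orientation: [-1.311, 1.038, -1.038]
force: [-0.4, -1.2, -1.9]
opening: 0.0413
```

Request:
send_rows(linear=[[-0.014,0,-0.002],[-0.014,0,0],[-0.014,0,0.002],[-0.0135,0,0.0035],[-0.013,0,0.0055]], turn=[[0,-0.134,0],[0,-0.134,0],[0,-0.134,0],[0,-0.134,0],[0,-0.134,0]])

```text
time_s: 5.88
tool_pos: [0.4922, -0.253, 0.3887]
orientation: [-1.508, 0.525, -0.525]
force: [0.8, 0.5, -1.6]
opening: 0.0413
```

Request:
send_rows(linear=[[-0.012,0.01,0.007],[-0.011,0.02,0.009],[-0.01,0.02,0.01],[-0.0085,0.02,0.0115],[-0.007,0.02,0.0125]], turn=[[0,-0.134,0],[0,-0.134,0],[0,-0.134,0],[0,-0.134,0],[0,-0.134,0]])

```text
time_s: 6.5
tool_pos: [0.4668, -0.1871, 0.2981]
orientation: [-1.572, 0.001, 0.0]
force: [0.1, -0.8, -1.1]
opening: 0.0415
```

Request:
send_rows(linear=[[0,0.01,0],[0,0,0],[0,0,0],[0,0,0],[0,0,0]], turn=[[0,0,0],[0,0,0],[0,0,0],[0,0,0],[0,0,0]])

```text
time_s: 7.12
tool_pos: [0.468, -0.1885, 0.2897]
orientation: [-1.574, 0.003, -0.006]
force: [-0.5, -0.1, -1.3]
opening: 0.0413
```

```bash
python3 - <<'E'
from h import *
s=capture('scene'); t=capture('top'); cv2.imwrite('pics/scene3.png',s); cv2.imwrite('pics/top3.png',t)
plan((.467,-.187,.03),0)
cv2.imwrite('pics/p3.png',np.hstack([cv2.resize(s[130:270,150:330],(450,350)),cv2.resize(cv2.convertScaleAbs(t,alpha=1.7)[190:330,330:470],(350,350))]))
E
```

```text
t 7.225 pos [ 0.4678 -0.1883  0.2894] jaw -0.31 tilt [ 0.0015 -0.0029 -1.    ] F [-0.  -0.1 -2.2] op 0.041 d [-0.0008  0.0013 -0.1044] rv [ 0.0029 -0.0054  0.0015] n 5 turn/row [0.0006, -0.0011, 0.0003]
  [[-0.0002, 0.0209, 0.0003], [-0.0002, 0.0209, 0.0003], [-0.0002, 0.0209, 0.0003], [-0.0002, 0.0209, 0.0003], [-0.0002, 0.0209, 0.0003]]
```

View pics/p3.png

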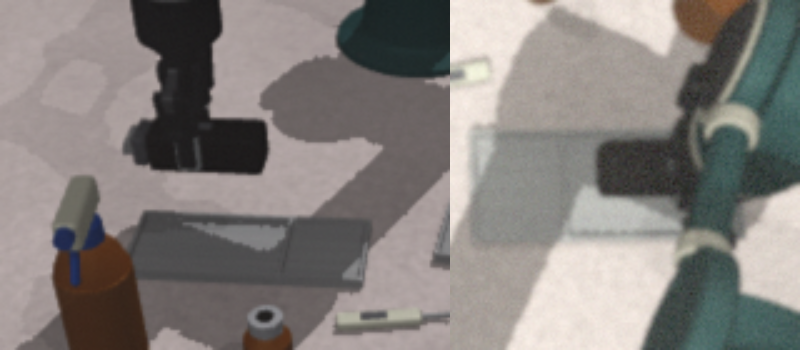

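```bash
python3 - <<'E'
from h import *
print('scene rear',onz('scene',(256.6,188.6),.129).round(4),'top rear',onz('top',(389,257),.145).round(4), onz('top',(389,257),.11).round(4))
t=cv2.imread('pics/top3.png');s=cv2.imread('pics/scene3.png')
print(cv2.cvtColor(t,6)[257,380:400]); print(cv2.cvtColor(s,6)[188,195:265])
print('cross wall top', onz('top',(330+570/2.5-.5-180,190+160/2.5),.012) if 0 else '')
z2=lambda u,v:(280+u/2.7-.5,130+v/2.7-.5)
print('cross wall',onz('top',z2(258,350),.012).round(4), 'left/right edges',onz('top',z2(160,355),.012).round(4),onz('top',z2(449,355),.012).round(4))
E
```

```text
scene rear [ 0.4682 -0.1191  0.129 ] top rear [ 0.4674 -0.1184  0.145 ] [ 0.4709 -0.1244  0.11  ]
[80 79 78 78 80 79 76 70 62 42 38 34 37 38 30 33 31 37 33 34]
[154 162 164 160  97  73  74  62  50  47  48  47  43  35  28  27  28  28
  29  30  28  27  28  30  36  46  35  31  31  29  30  30  46  71  62  34
  28  29  29  27  27  27  29  28  27  27  26  28  28  28  28  29  27  28
  27  29  29  29  28  27  26  36 115 163 169 165 165 165 167 167]
cross wall top 
cross wall [ 0.4766 -0.1103  0.012 ] left/right edges [ 0.4742 -0.0309  0.012 ] [ 0.4692 -0.265   0.012 ]
```

Request:
send_rows(linear=[[0,0.03,-0.003],[0,0.03,0],[0,0.025,0],[0,0.01,0],[0,0.004,0]], turn=[[0.002,-0.004,0.001],[0,0,0],[0,0,0],[0,0,0],[0,0,0]])

```text
time_s: 7.85
tool_pos: [0.4678, -0.1912, 0.1899]
orientation: [-1.571, 0.001, -0.001]
force: [-0.5, -0.1, -1.3]
opening: 0.0416
```

Request:
send_rows(linear=[[0,0,0],[0,0,0],[0,0,0],[0,0,0],[0,0,0]], turn=[[0,0,0],[0,0,0],[0,0,0],[0,0,0],[0,0,0]])

```text
time_s: 8.48
tool_pos: [0.4678, -0.1913, 0.1903]
orientation: [-1.572, 0.001, -0.001]
force: [-0.5, 0.5, -1.5]
opening: 0.0412
```

Request:
send_rows(linear=[[0,0.002,0],[0,0.001,0],[0,0.001,0],[0,0.001,0],[0,0.001,0]], turn=[[0,0,0],[0,0,0],[0,0,0],[0,0,0],[0,0,0]])

```text
time_s: 9.1
tool_pos: [0.4678, -0.1913, 0.1842]
orientation: [-1.571, 0.001, -0.001]
force: [-2.6, 1.5, 7.7]
opening: 0.0414
```

Request:
send_rows(linear=[[0,0,0],[0,0,0],[0,0,0],[0,0,0],[0,0,0]], turn=[[0,0,0],[0,0,0],[0,0,0],[0,0,0],[0,0,0]])

```text
time_s: 9.72
tool_pos: [0.4677, -0.1913, 0.1842]
orientation: [-1.572, 0.001, -0.001]
force: [-2.1, -0.5, 3.3]
opening: 0.0412
```

Request:
send_rows(linear=[[0,0,0],[0,0,0],[0,0,0],[0,0,0],[0,0,0]], turn=[[0,0,0],[0,0,0],[0,0,0],[0,0,0],[0,0,0]], gripper=1)

```text
time_s: 10.35
tool_pos: [0.4677, -0.1912, 0.1841]
orientation: [-1.571, 0.001, -0.001]
force: [0.4, 0.1, -0.1]
opening: 0.0851
```

Request:
send_rows(linear=[[0,-0.01,0],[0,-0.03,0],[0,-0.04,0],[0,-0.04,0],[0,-0.02,0]], turn=[[0,0,0],[0,0,0],[0,0,0],[0,0,0],[0,0,0]])

```text
time_s: 10.98
tool_pos: [0.4685, -0.1915, 0.3278]
orientation: [-1.574, -0.003, -0.004]
force: [0.1, 0.1, -0.6]
opening: 0.0856
```

```bash
python3 - <<'E'
from h import *
plan((.676,.0965,.145),0)
E
```

```text
t 10.975 pos [ 0.4685 -0.1915  0.3278] jaw -0.06 tilt [ 0.0045 -0.0028 -1.    ] F [ 0.1  0.1 -0.6] op 0.0856 d [ 0.2075  0.288  -0.0278] rv [ 0.0028 -0.001   0.0045] n 10 turn/row [0.0003, -0.0001, 0.0005]
  [[0.0207, 0.0028, 0.0288], [0.0207, 0.0028, 0.0288], [0.0207, 0.0028, 0.0288], [0.0207, 0.0028, 0.0288], [0.0207, 0.0028, 0.0288]]
  [[0.0207, 0.0028, 0.0288], [0.0207, 0.0028, 0.0288], [0.0207, 0.0028, 0.0288], [0.0207, 0.0028, 0.0288], [0.0208, 0.0028, 0.0288]]
```

Request:
send_rows(linear=[[0.015,0,0.02],[0.0225,0,0.031],[0.0225,0,0.031],[0.0225,0,0.031],[0.0225,0,0.031]], turn=[[0.003,-0.001,0.004],[0,0,0],[0,0,0],[0,0,0],[0,0,0]])

```text
time_s: 11.6
tool_pos: [0.5734, -0.0461, 0.3249]
orientation: [-1.569, 0.002, 0.002]
force: [-0.1, -0.1, 1.0]
opening: 0.0855
```

Request:
send_rows(linear=[[0.0225,0.005,0.031],[0.0225,0.005,0.031],[0.0225,0.005,0.031],[0.0225,0.005,0.031],[0.0125,0.005,0.02]], turn=[[0,0,0],[0,0,0],[0,0,0],[0,0,0],[0,0,0]])

```text
time_s: 12.22
tool_pos: [0.676, 0.0984, 0.2994]
orientation: [-1.568, 0.002, 0.003]
force: [-0.6, 0.0, 1.4]
opening: 0.0854
```

Request:
send_rows(linear=[[0,0,0],[0,0,0],[0,0,0],[0,0,0],[0,0,0]], turn=[[0,0,0],[0,0,0],[0,0,0],[0,0,0],[0,0,0]])

```text
time_s: 12.85
tool_pos: [0.675, 0.0964, 0.2992]
orientation: [-1.568, 0.003, 0.002]
force: [-0.4, -0.5, -0.3]
opening: 0.0855
```

```bash
python3 - <<'E'
from h import *
s=capture('scene'); t=capture('top'); cv2.imwrite('pics/scene4.png',s); cv2.imwrite('pics/top4.png',t)
plan((.676,.0965,.025),0)
cv2.imwrite('pics/p4.png',np.hstack([cv2.resize(s[180:320,180:380],(500,350)),cv2.resize(cv2.convertScaleAbs(t,alpha=1.7)[220:310,320:440],(300,225)).copy() if 0 else cv2.resize(cv2.convertScaleAbs(t,alpha=1.7)[210:310,330:430],(350,350))[:, :300]]))
E
```

```text
t 12.95 pos [0.6751 0.0966 0.2991] jaw -0.02 tilt [-0.0039  0.0024 -1.    ] F [0.2 0.2 0.1] op 0.0856 d [ 9.000e-04 -1.000e-04 -1.191e-01] rv [-0.0024 -0.0004 -0.0039] n 5 turn/row [-0.0005, -0.0001, -0.0008]
  [[0.0003, 0.0238, -0.0001], [0.0003, 0.0238, -0.0001], [0.0002, 0.0238, -0.0001], [0.0002, 0.0238, -0.0], [0.0002, 0.0238, -0.0]]
```

View pics/p4.png

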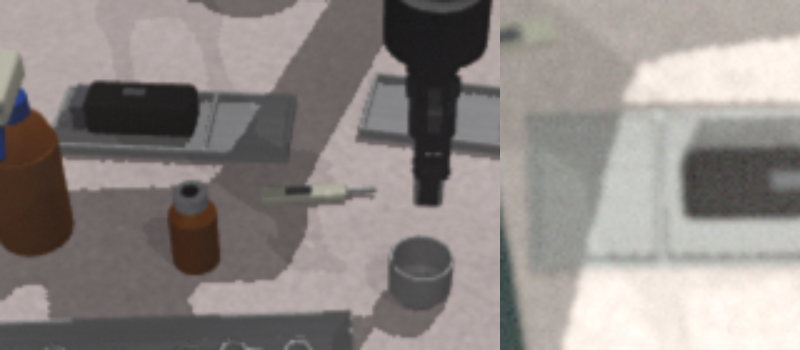

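Request:
send_rows(linear=[[0.001,0.03,0],[0,0.035,0],[0,0.03,0],[0,0.02,0],[0,0.007,0]], turn=[[-0.002,0,-0.004],[0,0,0],[0,0,0],[0,0,0],[0,0,0]])

```text
time_s: 13.58
tool_pos: [0.6755, 0.0969, 0.1754]
orientation: [-1.571, 0.002, 0.002]
force: [-0.2, 0.3, 0.3]
opening: 0.0854
```

Request:
send_rows(linear=[[0,0,0],[0,0,0],[0,0,0],[0,0,0],[0,0,0]], turn=[[0,0,0],[0,0,0],[0,0,0],[0,0,0],[0,0,0]], gripper=-1, newtons=30)

```text
time_s: 14.2
tool_pos: [0.677, 0.0971, 0.1787]
orientation: [-1.57, -0.002, -0.002]
force: [0.0, -0.2, 6.2]
opening: 0.053
```

Request:
send_rows(linear=[[0,0,0],[0,0,0],[0,0,0],[0,0,0],[0,0,0]], turn=[[0,0,0],[0,0,0],[0,0,0],[0,0,0],[0,0,0]])

```text
time_s: 14.82
tool_pos: [0.677, 0.0971, 0.1787]
orientation: [-1.57, -0.002, -0.002]
force: [0.0, -0.1, 6.8]
opening: 0.0528
```

```bash
python3 - <<'E'
from h import *
s=capture('scene'); cv2.imwrite('pics/scene5.png',s)
plan((.4665,-.070,.1),0)
cv2.imwrite('pics/p5.png',cv2.resize(s[200:320,280:420],(560,480)))
E
```

```text
t 14.875 pos [0.677  0.0971 0.1787] jaw -0.0 tilt [ 3.e-03  7.e-04 -1.e+00] F [-0.4  0.7  5.6] op 0.053 d [-0.2105 -0.1671  0.0763] rv [-0.0007 -0.      0.003 ] n 5 turn/row [-0.0001, -0.0, 0.0006]
  [[-0.042, -0.0154, -0.0334], [-0.0421, -0.0154, -0.0334], [-0.0421, -0.0153, -0.0334], [-0.0421, -0.0153, -0.0334], [-0.0421, -0.0153, -0.0334]]
```

View pics/p5.png

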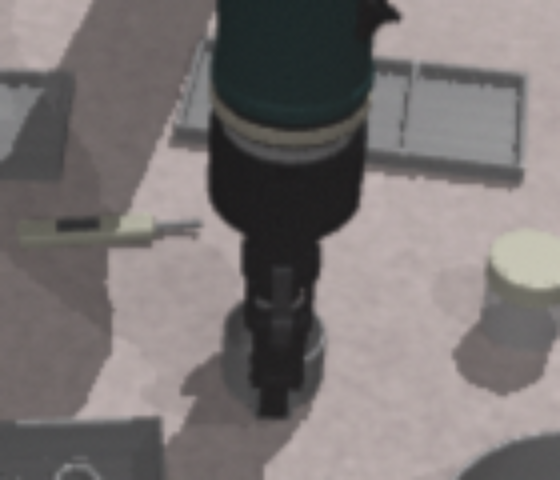

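Request:
send_rows(linear=[[0,-0.015,0],[0,-0.03,0],[0,-0.03,0],[-0.01,-0.02,-0.008],[-0.02,0,-0.016]], turn=[[0,0,0],[0,0,0],[0,0,0],[0,0,0],[0,0,0]])

```text
time_s: 15.5
tool_pos: [0.6471, 0.0733, 0.2754]
orientation: [-1.57, -0.005, -0.004]
force: [0.2, 0.1, -1.2]
opening: 0.0528
```

Request:
send_rows(linear=[[-0.04,0,-0.032],[-0.045,0,-0.036],[-0.045,0,-0.036],[-0.035,0,-0.028],[-0.0155,0,-0.011]], turn=[[0,0,0],[0,0,0],[0,0,0],[0,0,0],[0,0,0]])

```text
time_s: 16.12
tool_pos: [0.4634, -0.0709, 0.2719]
orientation: [-1.57, 0.002, -0.001]
force: [0.9, -0.2, -1.0]
opening: 0.0531
```

Request:
send_rows(linear=[[0,0,0],[0,0.02,0],[0,0.03,0],[0,0,0],[0,0,0]], turn=[[0,0,0],[0,0,0],[0,0,0],[0,0,0],[0,0,0]])

```text
time_s: 16.75
tool_pos: [0.4667, -0.0696, 0.2226]
orientation: [-1.57, -0.001, -0.0]
force: [0.5, 0.2, -0.9]
opening: 0.0533
```

```bash
python3 - <<'E'
from h import *
s=capture('scene'); cv2.imwrite('pics/scene6.png',s); t=capture('top')
plan((.4665,-.070,.030),0)
cv2.imwrite('pics/p6.png',np.hstack([cv2.resize(s[160:260,200:340],(560,400)),cv2.resize(cv2.convertScaleAbs(t,alpha=1.7)[220:310,330:390],(240,360)).copy() if 0 else np.zeros((400,1,3),np.uint8)]))
E
```

```text
t 16.85 pos [ 0.4668 -0.0699  0.2232] jaw 0.03 tilt [ 2.4e-03 -1.0e-04 -1.0e+00] F [0.8 0.5 0. ] op 0.0528 d [-0.0003 -0.0001 -0.0382] rv [0.0001 0.0006 0.0024] n 5 turn/row [0.0, 0.0001, 0.0005]
  [[-0.0001, 0.0076, -0.0], [-0.0001, 0.0076, -0.0], [-0.0001, 0.0076, -0.0], [-0.0001, 0.0076, -0.0], [-0.0001, 0.0076, -0.0]]
```

View pics/p6.png

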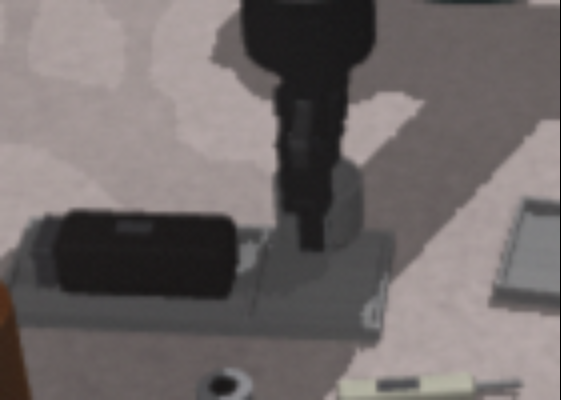

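Request:
send_rows(linear=[[0,0.012,0],[0,0.012,0],[0,0.008,0],[0,0.004,0],[0,0,0]], turn=[[0,0,0.002],[0,0,0],[0,0,0],[0,0,0],[0,0,0]])

```text
time_s: 17.48
tool_pos: [0.4652, -0.07, 0.1853]
orientation: [-1.57, 0.003, 0.002]
force: [-0.3, -0.2, -0.4]
opening: 0.0528
```

Request:
send_rows(linear=[[0,0.001,0],[0,0.001,0],[0,0.001,0],[0,0.001,0],[0,0.001,0]], turn=[[0,0,0],[0,0,0],[0,0,0],[0,0,0],[0,0,0]])

```text
time_s: 18.1
tool_pos: [0.4658, -0.07, 0.1826]
orientation: [-1.57, 0.002, 0.002]
force: [-8.6, 2.0, 22.3]
opening: 0.053
```

Request:
send_rows(linear=[[0,-0.001,0],[0,0,0],[0,0,0],[0,0,0],[0,0,0]], turn=[[0,0,0],[0,0,0],[0,0,0],[0,0,0],[0,0,0]])

```text
time_s: 18.73
tool_pos: [0.4657, -0.07, 0.1827]
orientation: [-1.571, 0.001, 0.001]
force: [-3.2, 0.2, 7.9]
opening: 0.0531
```

Request:
send_rows(linear=[[0,0,0],[0,0,0],[0,0,0],[0,0,0],[0,0,0]], turn=[[0,0,0],[0,0,0],[0,0,0],[0,0,0],[0,0,0]], gripper=1)

```text
time_s: 19.35
tool_pos: [0.4655, -0.07, 0.1818]
orientation: [-1.57, 0.002, 0.002]
force: [0.4, 0.5, -0.3]
opening: 0.0853
```

Request:
send_rows(linear=[[0,-0.01,0],[0,-0.03,0],[0,-0.04,0],[0,-0.04,0],[0,-0.02,0]], turn=[[0,0,0],[0,0,0],[0,0,0],[0,0,0],[0,0,0]])

```text
time_s: 19.98
tool_pos: [0.4665, -0.0702, 0.3254]
orientation: [-1.571, -0.002, -0.002]
force: [-0.3, 0.2, 0.2]
opening: 0.0853
```

```bash
python3 - <<'E'
from h import *
plan((.650,-.0945,.145),0,nt=5)
E
```

```text
t 19.975 pos [ 0.4665 -0.0702  0.3254] jaw 0.0 tilt [ 2.8e-03 -6.0e-04 -1.0e+00] F [-0.3  0.2  0.2] op 0.0853 d [ 0.1835 -0.0243 -0.0254] rv [ 0.0006 -0.      0.0028] n 5 turn/row [0.0001, -0.0, 0.0006]
  [[0.0367, 0.0052, -0.0049], [0.0367, 0.0052, -0.0049], [0.0367, 0.0051, -0.0049], [0.0367, 0.0051, -0.0049], [0.0367, 0.0051, -0.0049]]
```

Request:
send_rows(linear=[[0.03,0,-0.004],[0.045,0,-0.006],[0.045,0,-0.006],[0.04,0.01,-0.005],[0.0235,0.015,-0.003]], turn=[[0,0,0.003],[0,0,0],[0,0,0],[0,0,0],[0,0,0]])

```text
time_s: 20.6
tool_pos: [0.6513, -0.0944, 0.2972]
orientation: [-1.571, 0.002, 0.002]
force: [-0.7, 0.4, 0.5]
opening: 0.0854
```

Request:
send_rows(linear=[[0,0,0],[0,0,0],[0,0,0],[0,0,0],[0,0,0]], turn=[[0,0,0],[0,0,0],[0,0,0],[0,0,0],[0,0,0]])

```text
time_s: 21.22
tool_pos: [0.6488, -0.094, 0.2966]
orientation: [-1.571, 0.003, 0.003]
force: [-0.4, 0.1, 0.7]
opening: 0.0855
```

```bash
python3 - <<'E'
from h import *
s=capture('scene'); t=capture('top'); cv2.imwrite('pics/scene7.png',s); cv2.imwrite('pics/top7.png',t)
plan((.650,-.0945,.04),0)
cv2.imwrite('pics/p7.png',np.hstack([cv2.resize(s[160:310,170:330],(427,400)),cv2.resize(cv2.convertScaleAbs(t,alpha=1.7)[220:310,330:410],(356,400))]))
E
```

```text
t 21.325 pos [ 0.649  -0.094   0.2964] jaw -0.0 tilt [-4.6e-03  3.0e-04 -1.0e+00] F [0.4 0.1 0. ] op 0.0854 d [ 0.001  -0.0005 -0.1014] rv [-0.0003 -0.     -0.0046] n 5 turn/row [-0.0001, -0.0, -0.0009]
  [[0.0003, 0.0203, -0.0001], [0.0003, 0.0203, -0.0001], [0.0003, 0.0203, -0.0001], [0.0002, 0.0203, -0.0001], [0.0002, 0.0203, -0.0001]]
```

View pics/p7.png

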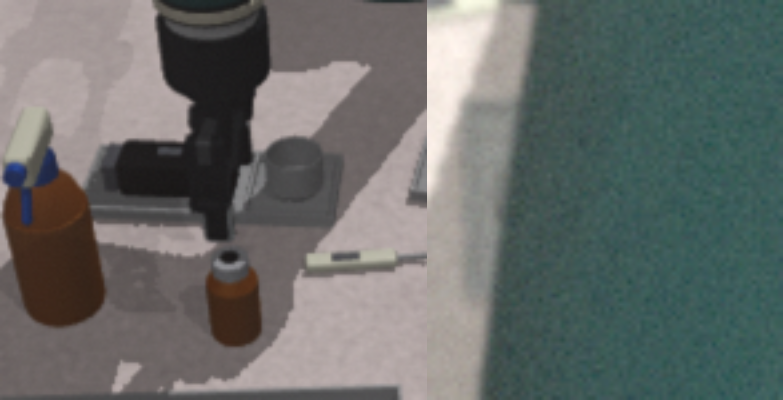

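Request:
send_rows(linear=[[0.001,0.025,0],[0,0.03,0],[0,0.025,0],[0,0.015,0],[0,0.0055,0]], turn=[[0,0,-0.004],[0,0,0],[0,0,0],[0,0,0],[0,0,0]])

```text
time_s: 21.95
tool_pos: [0.6496, -0.0939, 0.1945]
orientation: [-1.57, 0.002, 0.002]
force: [0.7, -0.5, 0.3]
opening: 0.0855
```

Request:
send_rows(linear=[[0,0,0],[0,0,0],[0,0,0],[0,0,0],[0,0,0]], turn=[[0,0,0],[0,0,0],[0,0,0],[0,0,0],[0,0,0]], gripper=-1, newtons=40)

```text
time_s: 22.58
tool_pos: [0.6507, -0.0941, 0.197]
orientation: [-1.571, -0.001, -0.001]
force: [-0.3, 0.0, 5.8]
opening: 0.0414
```

Request:
send_rows(linear=[[0,0,0],[0,0,0],[0,0,0],[0,0,0],[0,0,0]], turn=[[0,0,0],[0,0,0],[0,0,0],[0,0,0],[0,0,0]])

```text
time_s: 23.2
tool_pos: [0.6507, -0.0941, 0.197]
orientation: [-1.571, -0.001, -0.001]
force: [0.6, 0.5, 6.2]
opening: 0.0411
```

```bash
python3 - <<'E'
from h import *
s=capture('scene'); cv2.imwrite('pics/scene8.png',s)
plan((.4395,.151,.15),-7)
cv2.imwrite('pics/p8.png',cv2.resize(s[180:310,190:320],(450,450)))
E
```

```text
t 23.25 pos [ 0.6507 -0.0941  0.197 ] jaw 0.0 tilt [ 1.5e-03 -2.0e-04 -1.0e+00] F [-0.2  0.3  5.1] op 0.041 d [-0.2112  0.2451  0.108 ] rv [1.000e-04 1.222e-01 1.500e-03] n 10 turn/row [0.0, 0.0122, 0.0001]
  [[-0.0211, -0.0108, 0.0245], [-0.0214, -0.0108, 0.0243], [-0.0217, -0.0108, 0.024], [-0.022, -0.0108, 0.0237], [-0.0223, -0.0108, 0.0235]]
  [[-0.0226, -0.0108, 0.0232], [-0.0229, -0.0108, 0.0229], [-0.0231, -0.0108, 0.0226], [-0.0234, -0.0108, 0.0223], [-0.0237, -0.0108, 0.022]]
```

View pics/p8.png

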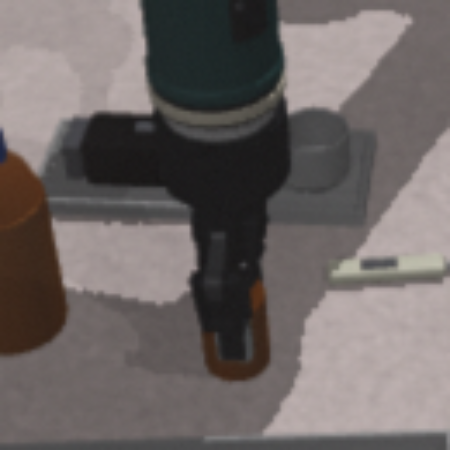

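Request:
send_rows(linear=[[0,-0.015,0],[0,-0.03,0],[0,-0.03,0],[-0.012,-0.015,0.014],[-0.022,-0.01,0.025]], turn=[[0,0,0],[0,0,0],[0,0,0],[0,0,0],[0,0,0]])

```text
time_s: 23.88
tool_pos: [0.6163, -0.0553, 0.2974]
orientation: [-1.571, 0.0, -0.002]
force: [0.1, 0.7, -1.5]
opening: 0.041
```

Request:
send_rows(linear=[[-0.035,0,0.041],[-0.038,0,0.041],[-0.039,0,0.041],[-0.04,0,0.039],[-0.028,0,0.026]], turn=[[0,0.0245,0],[0,0.0245,0],[0,0.0245,0],[0,0.0245,0],[0,0.0245,0]])

```text
time_s: 24.5
tool_pos: [0.4426, 0.1424, 0.296]
orientation: [-1.568, 0.098, -0.095]
force: [0.4, 0.4, -0.9]
opening: 0.0406
```

Request:
send_rows(linear=[[0,0,0],[0,0,0],[0,0,0],[0,0,0],[0,0,0]], turn=[[0,0,0],[0,0,0],[0,0,0],[0,0,0],[0,0,0]])

```text
time_s: 25.12
tool_pos: [0.4451, 0.1407, 0.2957]
orientation: [-1.568, 0.098, -0.096]
force: [0.2, -0.4, -2.2]
opening: 0.041
```

```bash
python3 - <<'E'
from h import *
plan((.4395,.151,.046),-7)
E
```

```text
t 25.125 pos [0.4451 0.1407 0.2957] jaw -7.08 tilt [-1.4e-03  2.0e-04 -1.0e+00] F [ 0.2 -0.4 -2.2] op 0.041 d [-0.0056  0.0103 -0.0947] rv [-0.0001 -0.0014 -0.0014] n 5 turn/row [-0.0, -0.0003, -0.0003]
  [[-0.0013, 0.0189, 0.0019], [-0.0014, 0.0189, 0.0019], [-0.0014, 0.0189, 0.0019], [-0.0014, 0.0189, 0.0019], [-0.0014, 0.0189, 0.0019]]
```

Request:
send_rows(linear=[[-0.0035,0.02,0.005],[-0.0035,0.025,0.0045],[0,0.022,0],[0,0.015,0],[0,0.006,0]], turn=[[0,0,0],[0,0,0],[0,0,0],[0,0,0],[0,0,0]])

```text
time_s: 25.75
tool_pos: [0.4387, 0.1513, 0.2069]
orientation: [-1.569, 0.098, -0.094]
force: [-0.8, 0.0, -1.0]
opening: 0.0411
```

Request:
send_rows(linear=[[0,0,0],[0,0,0],[0,0,0],[0,0,0],[0,0,0]], turn=[[0,0,0],[0,0,0],[0,0,0],[0,0,0],[0,0,0]])

```text
time_s: 26.38
tool_pos: [0.4389, 0.1515, 0.2081]
orientation: [-1.568, 0.097, -0.096]
force: [0.1, 0.6, -1.4]
opening: 0.0411
```

```bash
python3 - <<'E'
from h import *
s=capture('scene'); cv2.imwrite('pics/scene9.png',s)
plan((.4395,.151,.046),-7)
cv2.imwrite('pics/p9.png',cv2.resize(s[140:260,310:430],(480,480)))
E
```

```text
t 26.425 pos [0.4389 0.1515 0.208 ] jaw -7.02 tilt [-8.e-04  4.e-04 -1.e+00] F [ 0.5  0.4 -1.4] op 0.041 d [ 0.0006 -0.0005 -0.007 ] rv [-0.0003 -0.0003 -0.0008] n 5 turn/row [-0.0001, -0.0001, -0.0002]
  [[0.0001, 0.0014, -0.0001], [0.0001, 0.0014, -0.0001], [0.0001, 0.0014, -0.0001], [0.0001, 0.0014, -0.0001], [0.0001, 0.0014, -0.0001]]
```

View pics/p9.png

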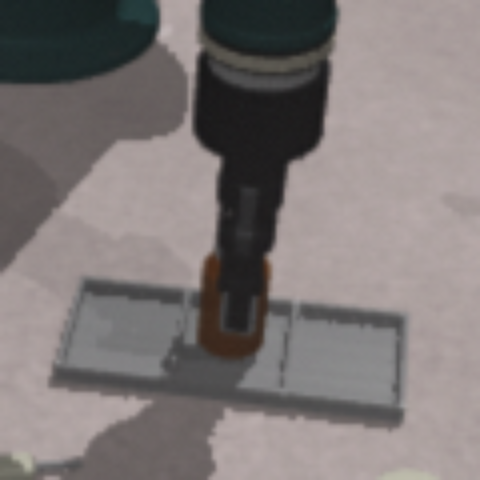

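Request:
send_rows(linear=[[0,0.002,0],[0,0.0015,0],[0,0.0015,0],[0,0.001,0],[0,0.001,0]], turn=[[0,0,0],[0,0,0],[0,0,0],[0,0,0],[0,0,0]])

```text
time_s: 27.05
tool_pos: [0.4389, 0.1515, 0.201]
orientation: [-1.568, 0.097, -0.095]
force: [-2.0, -0.4, 8.3]
opening: 0.0409
```

Request:
send_rows(linear=[[0,0,0],[0,0,0],[0,0,0],[0,0,0],[0,0,0]], turn=[[0,0,0],[0,0,0],[0,0,0],[0,0,0],[0,0,0]])

```text
time_s: 27.68
tool_pos: [0.4388, 0.1515, 0.201]
orientation: [-1.568, 0.097, -0.095]
force: [-3.2, -0.5, 5.7]
opening: 0.041
```

Request:
send_rows(linear=[[0,0,0],[0,0,0],[0,0,0],[0,0,0],[0,0,0]], turn=[[0,0,0],[0,0,0],[0,0,0],[0,0,0],[0,0,0]], gripper=1)

```text
time_s: 28.3
tool_pos: [0.4389, 0.1515, 0.2008]
orientation: [-1.568, 0.097, -0.095]
force: [0.4, 0.0, -0.0]
opening: 0.0853
```

Request:
send_rows(linear=[[0,-0.01,0],[0,-0.03,0],[0,-0.035,0],[0,-0.035,0],[0,-0.02,0]], turn=[[0,0,0],[0,0,0],[0,0,0],[0,0,0],[0,0,0]])

```text
time_s: 28.92
tool_pos: [0.4395, 0.1516, 0.3339]
orientation: [-1.567, 0.094, -0.098]
force: [-0.0, 0.1, -0.4]
opening: 0.0856
```

```bash
python3 - <<'E'
from h import *
plan((.624,.2365,.145),-7,nt=5)
E
```

```text
t 28.925 pos [0.4395 0.1516 0.3339] jaw -7.02 tilt [ 0.0028  0.0015 -1.    ] F [-0.   0.1 -0.4] op 0.0856 d [ 0.1845  0.0849 -0.0339] rv [-0.0018 -0.0003  0.0026] n 5 turn/row [-0.0004, -0.0001, 0.0005]
  [[0.0345, 0.0069, 0.0213], [0.0345, 0.0069, 0.0213], [0.0345, 0.0069, 0.0213], [0.0345, 0.0068, 0.0213], [0.0345, 0.0068, 0.0213]]
```

Request:
send_rows(linear=[[0.028,0,0.017],[0.042,0,0.026],[0.042,0.01,0.026],[0.036,0.012,0.022],[0.0245,0.012,0.0155]], turn=[[0,0,0.003],[0,0,0],[0,0,0],[0,0,0],[0,0,0]])

```text
time_s: 29.55
tool_pos: [0.6249, 0.2369, 0.2967]
orientation: [-1.568, 0.098, -0.094]
force: [-0.1, -0.1, 0.3]
opening: 0.0855
```

Request:
send_rows(linear=[[0,0,0],[0,0,0],[0,0,0],[0,0,0],[0,0,0]], turn=[[0,0,0],[0,0,0],[0,0,0],[0,0,0],[0,0,0]])

```text
time_s: 30.18
tool_pos: [0.6228, 0.2359, 0.2969]
orientation: [-1.568, 0.099, -0.094]
force: [-0.5, -0.5, -0.8]
opening: 0.085
```

```bash
python3 - <<'E'
from h import *
s=capture('scene'); t=capture('top'); cv2.imwrite('pics/scene10.png',s); cv2.imwrite('pics/top10.png',t)
plan((.624,.2365,.035),-7,nt=5)
cv2.imwrite('pics/p10.png',np.hstack([cv2.resize(s[150:310,320:480],(400,400)),cv2.resize(cv2.convertScaleAbs(t,alpha=1.7)[180:320,190:330],(400,400))]))
E
```

```text
t 30.275 pos [0.6229 0.236  0.2966] jaw -7.02 tilt [-3.6e-03  8.0e-04 -1.0e+00] F [0.2 0.2 0.7] op 0.0855 d [ 0.0011  0.0005 -0.1066] rv [-0.0004 -0.0004 -0.0037] n 5 turn/row [-0.0001, -0.0001, -0.0007]
  [[0.0003, 0.0213, 0.0001], [0.0003, 0.0213, 0.0001], [0.0003, 0.0213, 0.0001], [0.0002, 0.0213, 0.0001], [0.0002, 0.0213, 0.0001]]
```

View pics/p10.png

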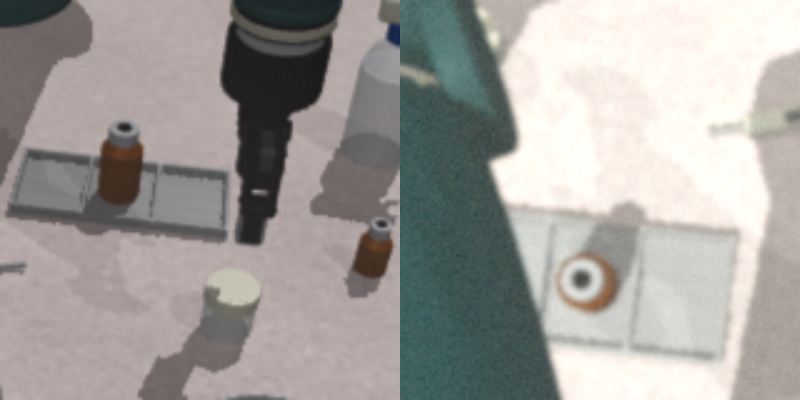

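Request:
send_rows(linear=[[0.001,0.025,0],[0,0.03,0],[0,0.028,0],[0,0.017,0],[0,0.006,0]], turn=[[0,0,-0.003],[0,0,0],[0,0,0],[0,0,0],[0,0,0]])

```text
time_s: 30.9
tool_pos: [0.6235, 0.2359, 0.189]
orientation: [-1.569, 0.098, -0.094]
force: [0.1, 0.1, 0.3]
opening: 0.0855
```

Request:
send_rows(linear=[[0,0,0],[0,0,0],[0,0,0],[0,0,0],[0,0,0]], turn=[[0,0,0],[0,0,0],[0,0,0],[0,0,0],[0,0,0]], gripper=-1, newtons=35)

```text
time_s: 31.52
tool_pos: [0.6247, 0.2363, 0.1919]
orientation: [-1.567, 0.095, -0.097]
force: [-0.8, 0.4, 5.4]
opening: 0.0469
```

Request:
send_rows(linear=[[0,0,0],[0,0,0],[0,0,0],[0,0,0],[0,0,0]], turn=[[0,0,0],[0,0,0],[0,0,0],[0,0,0],[0,0,0]])

```text
time_s: 32.15
tool_pos: [0.6247, 0.2363, 0.1919]
orientation: [-1.567, 0.095, -0.097]
force: [-0.2, -0.1, 6.3]
opening: 0.047
```

```bash
python3 - <<'E'
from h import *
s=capture('scene'); cv2.imwrite('pics/scene11.png',s)
M=np.array([np.cos(np.radians(83)),np.sin(np.radians(83))])
print('bay+',np.array([.4395,.151])+.07*M,'bay-',np.array([.4395,.151])-.07*M)
plan((.448,.2205,.14),-7,nt=5)
cv2.imwrite('pics/p11.png',cv2.resize(s[180:310,350:480],(450,450)))
E
```

```text
bay+ [0.44803085 0.22047823] bay- [0.43096915 0.08152177]
t 32.2 pos [0.6247 0.2363 0.1919] jaw -7.02 tilt [ 0.0016  0.0013 -1.    ] F [ 0.2 -0.1  6.8] op 0.047 d [-0.1767 -0.0158  0.1031] rv [-0.0015 -0.0004  0.0014] n 5 turn/row [-0.0003, -0.0001, 0.0003]
  [[-0.0347, -0.0207, -0.0074], [-0.0347, -0.0207, -0.0074], [-0.0347, -0.0207, -0.0074], [-0.0347, -0.0207, -0.0074], [-0.0347, -0.0206, -0.0074]]
```

View pics/p11.png

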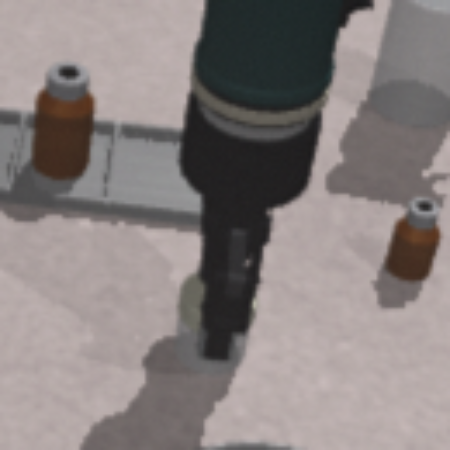

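Request:
send_rows(linear=[[0,-0.015,0],[0,-0.03,0],[0,-0.03,0],[-0.01,-0.015,-0.002],[-0.025,0,-0.005]], turn=[[0,0,0],[0,0,0],[0,0,0],[0,0,0],[0,0,0]])

```text
time_s: 32.83
tool_pos: [0.5887, 0.2334, 0.2824]
orientation: [-1.567, 0.095, -0.098]
force: [-0.5, 0.8, -1.0]
opening: 0.047
```

Request:
send_rows(linear=[[-0.04,0,-0.009],[-0.045,0,-0.01],[-0.035,0,-0.008],[-0.018,0.01,-0.003],[0,0.02,0]], turn=[[0,0,0],[0,0,0],[0,0,0],[0,0,0],[0,0,0]])

```text
time_s: 33.45
tool_pos: [0.4455, 0.2202, 0.2504]
orientation: [-1.568, 0.096, -0.095]
force: [0.2, 0.0, -0.2]
opening: 0.0469
```

Request:
send_rows(linear=[[0,0.01,0],[0,0,0],[0,0,0],[0,0,0],[0,0,0]], turn=[[0,0,0],[0,0,0],[0,0,0],[0,0,0],[0,0,0]])

```text
time_s: 34.08
tool_pos: [0.4481, 0.2206, 0.2409]
orientation: [-1.568, 0.096, -0.096]
force: [-0.8, 0.2, -0.2]
opening: 0.0467
```

```bash
python3 - <<'E'
from h import *
s=capture('scene'); cv2.imwrite('pics/scene12.png',s)
plan((.448,.2205,.041),-7,nt=5)
cv2.imwrite('pics/p12.png',cv2.resize(s[140:270,320:450],(450,450)))
E
```

```text
t 34.125 pos [0.448  0.2205 0.2408] jaw -7.03 tilt [-4.e-04  7.e-04 -1.e+00] F [ 0.5 -0.5 -0.6] op 0.0469 d [ 0.     -0.     -0.0448] rv [-0.0006 -0.0005 -0.0005] n 5 turn/row [-0.0001, -0.0001, -0.0001]
  [[0.0, 0.009, -0.0], [0.0, 0.009, -0.0], [0.0, 0.009, -0.0], [0.0, 0.009, -0.0], [0.0, 0.009, -0.0]]
```

View pics/p12.png

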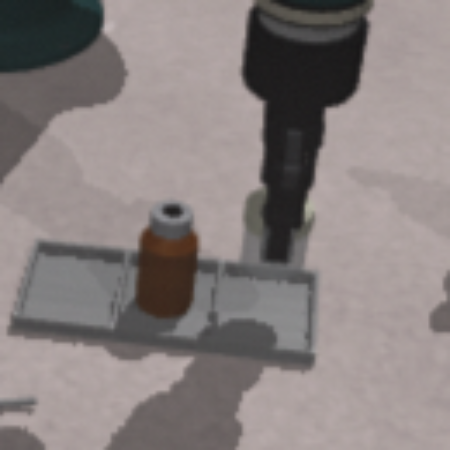

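Request:
send_rows(linear=[[0,0.012,0],[0,0.012,0],[0,0.009,0],[0,0.005,0],[0,0,0]], turn=[[0,0,0],[0,0,0],[0,0,0],[0,0,0],[0,0,0]])

```text
time_s: 34.75
tool_pos: [0.4474, 0.2204, 0.2017]
orientation: [-1.569, 0.098, -0.095]
force: [-0.6, -0.3, -0.3]
opening: 0.0469
```

Request:
send_rows(linear=[[0,0.002,0],[0,0.002,0],[0,0.0015,0],[0,0.001,0],[0,0.001,0]], turn=[[0,0,0],[0,0,0],[0,0,0],[0,0,0],[0,0,0]])

```text
time_s: 35.38
tool_pos: [0.4478, 0.2205, 0.1958]
orientation: [-1.569, 0.097, -0.095]
force: [-4.7, -1.9, 12.9]
opening: 0.0467
```

Request:
send_rows(linear=[[0,0,0],[0,0,0],[0,0,0],[0,0,0],[0,0,0]], turn=[[0,0,0],[0,0,0],[0,0,0],[0,0,0],[0,0,0]])

```text
time_s: 36.0
tool_pos: [0.4477, 0.2205, 0.1958]
orientation: [-1.568, 0.097, -0.095]
force: [-3.0, -1.3, 7.1]
opening: 0.0473
```

Request:
send_rows(linear=[[0,0,0],[0,0,0],[0,0,0],[0,0,0],[0,0,0]], turn=[[0,0,0],[0,0,0],[0,0,0],[0,0,0],[0,0,0]], gripper=1)

```text
time_s: 36.62
tool_pos: [0.4476, 0.2205, 0.1948]
orientation: [-1.568, 0.097, -0.095]
force: [-0.4, 0.5, -0.8]
opening: 0.0854
```

Request:
send_rows(linear=[[0,-0.01,0],[0,-0.025,0],[0,-0.03,0],[0,-0.025,0],[0,-0.015,0]], turn=[[0,0,0],[0,0,0],[0,0,0],[0,0,0],[0,0,0]])

```text
time_s: 37.25
tool_pos: [0.4483, 0.2206, 0.3021]
orientation: [-1.567, 0.095, -0.097]
force: [0.1, 0.5, 0.3]
opening: 0.0854
```

```bash
python3 - <<'E'
from h import *
plan((.5365,.379,.13),-7,nt=5)
E
```

```text
t 37.25 pos [0.4483 0.2206 0.3021] jaw -7.02 tilt [ 0.0017  0.0015 -1.    ] F [0.1 0.5 0.3] op 0.0854 d [ 0.0882  0.1584 -0.0171] rv [-0.0017 -0.0003  0.0015] n 5 turn/row [-0.0003, -0.0001, 0.0003]
  [[0.0136, 0.0035, 0.0336], [0.0136, 0.0035, 0.0336], [0.0136, 0.0035, 0.0336], [0.0137, 0.0035, 0.0336], [0.0137, 0.0034, 0.0336]]
```

Request:
send_rows(linear=[[0.01,0,0.025],[0.017,0,0.042],[0.017,0,0.042],[0.015,0.005,0.037],[0.0095,0.012,0.022]], turn=[[0,0,0],[0,0,0],[0,0,0],[0,0,0],[0,0,0]])

```text
time_s: 37.88
tool_pos: [0.5372, 0.3807, 0.2833]
orientation: [-1.567, 0.095, -0.096]
force: [-1.2, -0.9, -0.8]
opening: 0.0854
```

Request:
send_rows(linear=[[0,0,0],[0,0,0],[0,0,0],[0,0,0],[0,0,0]], turn=[[0,0,0],[0,0,0],[0,0,0],[0,0,0],[0,0,0]])

```text
time_s: 38.5
tool_pos: [0.5362, 0.3784, 0.2834]
orientation: [-1.568, 0.097, -0.096]
force: [0.1, 0.2, -1.0]
opening: 0.0854
```

```bash
python3 - <<'E'
from h import *
s=capture('scene'); t=capture('top'); cv2.imwrite('pics/scene13.png',s); cv2.imwrite('pics/top13.png',t)
plan((.5365,.379,.025),-7,nt=5)
cv2.imwrite('pics/p13.png',np.hstack([cv2.resize(s[130:290,350:510],(400,400)),cv2.resize(cv2.convertScaleAbs(t,alpha=1.7)[180:360,60:240],(400,400))]))
E
```

```text
t 38.6 pos [0.5363 0.3786 0.2832] jaw -7.03 tilt [-7.e-04  6.e-04 -1.e+00] F [ 0.3  0.3 -1. ] op 0.0857 d [ 0.0002  0.0004 -0.1032] rv [-0.0005 -0.0006 -0.0008] n 5 turn/row [-0.0001, -0.0001, -0.0002]
  [[0.0001, 0.0206, 0.0001], [0.0001, 0.0206, 0.0001], [0.0, 0.0206, 0.0001], [0.0, 0.0206, 0.0001], [0.0, 0.0206, 0.0001]]
```

View pics/p13.png

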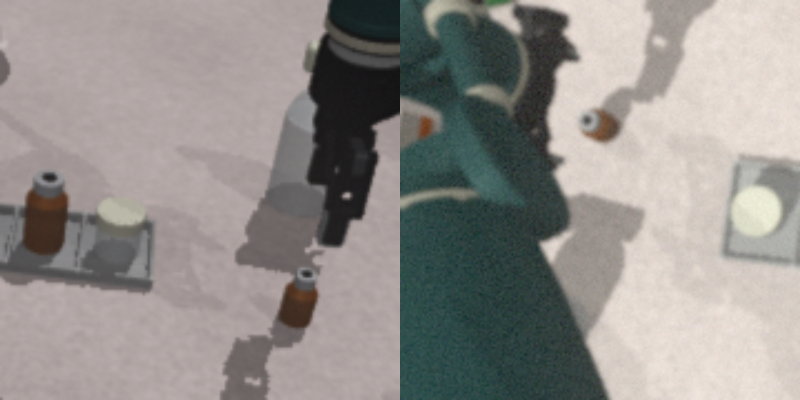

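Request:
send_rows(linear=[[0,0.025,0],[0,0.03,0],[0,0.027,0],[0,0.014,0],[0,0.005,0]], turn=[[0,0,0],[0,0,0],[0,0,0],[0,0,0],[0,0,0]])

```text
time_s: 39.22
tool_pos: [0.5359, 0.3787, 0.181]
orientation: [-1.569, 0.098, -0.095]
force: [-0.2, 0.1, 1.2]
opening: 0.0855
```

Request:
send_rows(linear=[[0,0,0],[0,0,0],[0,0,0],[0,0,0],[0,0,0]], turn=[[0,0,0],[0,0,0],[0,0,0],[0,0,0],[0,0,0]], gripper=-1, newtons=30)

```text
time_s: 39.85
tool_pos: [0.5367, 0.3792, 0.1831]
orientation: [-1.567, 0.096, -0.097]
force: [-0.4, -0.3, 5.3]
opening: 0.029
```

Request:
send_rows(linear=[[0,0,0],[0,0,0],[0,0,0],[0,0,0],[0,0,0]], turn=[[0,0,0],[0,0,0],[0,0,0],[0,0,0],[0,0,0]])

```text
time_s: 40.48
tool_pos: [0.5367, 0.3792, 0.1831]
orientation: [-1.567, 0.096, -0.096]
force: [-0.6, 0.1, 4.8]
opening: 0.0289
```

```bash
python3 - <<'E'
from h import *
s=capture('scene'); cv2.imwrite('pics/scene14.png',s)
plan((.431,.0815,.16),-7,nt=10)
cv2.imwrite('pics/p14.png',cv2.resize(s[150:290,400:540],(450,450)))
E
```

```text
t 40.525 pos [0.5367 0.3792 0.1831] jaw -7.02 tilt [ 5.0e-04  1.4e-03 -1.0e+00] F [-0.8  1.   6.1] op 0.0287 d [-0.1057 -0.2977  0.1319] rv [-0.0014 -0.0004  0.0003] n 10 turn/row [-0.0001, -0.0, 0.0]
  [[-0.0068, -0.0132, -0.0308], [-0.0068, -0.0132, -0.0308], [-0.0068, -0.0132, -0.0308], [-0.0069, -0.0132, -0.0308], [-0.0069, -0.0132, -0.0308]]
  [[-0.0069, -0.0132, -0.0308], [-0.0069, -0.0132, -0.0308], [-0.0069, -0.0132, -0.0308], [-0.0069, -0.0132, -0.0308], [-0.0069, -0.0132, -0.0308]]
```

View pics/p14.png

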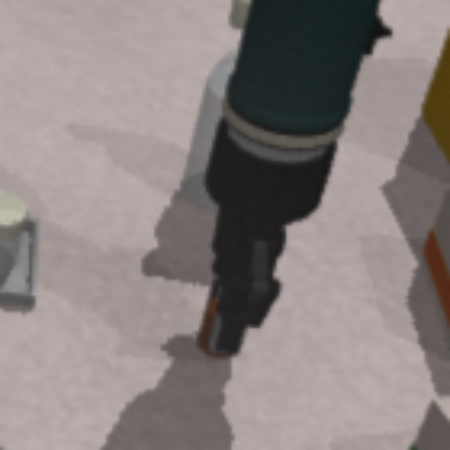

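Request:
send_rows(linear=[[0,-0.015,0],[0,-0.035,0],[0,-0.04,0],[0,-0.04,0],[0,-0.02,0]], turn=[[0,0,0],[0,0,0],[0,0,0],[0,0,0],[0,0,0]])

```text
time_s: 41.15
tool_pos: [0.5368, 0.3791, 0.3353]
orientation: [-1.566, 0.094, -0.098]
force: [-0.1, -0.7, 0.4]
opening: 0.0288
```

Request:
send_rows(linear=[[-0.0035,0,-0.015],[-0.007,0,-0.031],[-0.008,0,-0.036],[-0.008,0,-0.036],[-0.008,0,-0.036]], turn=[[0,0,0],[0,0,0],[0,0,0],[0,0,0],[0,0,0]])

```text
time_s: 41.78
tool_pos: [0.4813, 0.2279, 0.3289]
orientation: [-1.571, 0.101, -0.092]
force: [0.9, -0.3, -0.2]
opening: 0.0288
```

Request:
send_rows(linear=[[-0.008,0,-0.036],[-0.008,0,-0.036],[-0.008,0,-0.036],[-0.007,0,-0.03],[-0.0035,0,-0.016]], turn=[[0,0,0],[0,0,0],[0,0,0],[0,0,0],[0,0,0]])

```text
time_s: 42.4
tool_pos: [0.4281, 0.0799, 0.3295]
orientation: [-1.569, 0.102, -0.093]
force: [1.6, 0.3, -0.1]
opening: 0.0288
```

Request:
send_rows(linear=[[0,0,0],[0,0,0],[0,0,0],[0,0,0],[0,0,0]], turn=[[0,0,0],[0,0,0],[0,0,0],[0,0,0],[0,0,0]])

```text
time_s: 43.02
tool_pos: [0.4304, 0.0819, 0.3319]
orientation: [-1.568, 0.096, -0.095]
force: [-0.2, -0.2, 0.2]
opening: 0.0288
```

```bash
python3 - <<'E'
from h import *
s=capture('scene'); cv2.imwrite('pics/scene15.png',s)
plan((.431,.0815,.032),-7,nt=5)
cv2.imwrite('pics/p15.png',cv2.resize(s[130:260,290:420],(450,450)))
E
```

```text
t 43.075 pos [0.4303 0.0818 0.3319] jaw -6.99 tilt [-1.1e-03  4.0e-04 -1.0e+00] F [-0.3  1.  -0.3] op 0.0291 d [ 0.0007 -0.0003 -0.1449] rv [-0.0003  0.0002 -0.0011] n 5 turn/row [-0.0001, 0.0, -0.0002]
  [[0.0002, 0.029, -0.0001], [0.0002, 0.029, -0.0001], [0.0002, 0.029, -0.0001], [0.0002, 0.029, -0.0], [0.0002, 0.029, -0.0]]
```

View pics/p15.png

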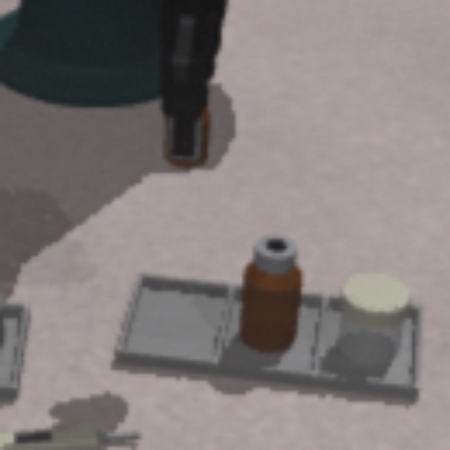

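Request:
send_rows(linear=[[0,0.03,0],[0,0.04,0],[0,0.035,0],[0,0.023,0],[0,0.009,0]], turn=[[0,0,0],[0,0,0],[0,0,0],[0,0,0],[0,0,0]])

```text
time_s: 43.7
tool_pos: [0.4293, 0.0815, 0.1934]
orientation: [-1.569, 0.099, -0.093]
force: [0.8, -0.1, -0.5]
opening: 0.029
```

Request:
send_rows(linear=[[0,0,0],[0,0,0],[0,0.002,0],[0,0.002,0],[0,0.001,0]], turn=[[0,0,0],[0,0,0],[0,0,0],[0,0,0],[0,0,0]])

```text
time_s: 44.32
tool_pos: [0.4301, 0.0816, 0.19]
orientation: [-1.568, 0.097, -0.096]
force: [-0.3, 0.1, 0.4]
opening: 0.0289
```

```bash
python3 - <<'E'
from h import *
s=capture('scene'); cv2.imwrite('pics/scene16.png',s)
plan((.431,.0815,.032),-7,nt=5)
cv2.imwrite('pics/p16.png',cv2.resize(s[130:260,290:420],(450,450)))
E
```

```text
t 44.375 pos [0.43   0.0815 0.1898] jaw -7.02 tilt [-1.1e-03  3.0e-04 -1.0e+00] F [-0.7  0.1 -0.2] op 0.0292 d [ 0.001  -0.     -0.0028] rv [-0.0002 -0.0004 -0.0011] n 5 turn/row [-0.0, -0.0001, -0.0002]
  [[0.0002, 0.0006, 0.0], [0.0002, 0.0006, 0.0], [0.0002, 0.0006, 0.0], [0.0002, 0.0006, 0.0], [0.0002, 0.0006, 0.0]]
```

View pics/p16.png

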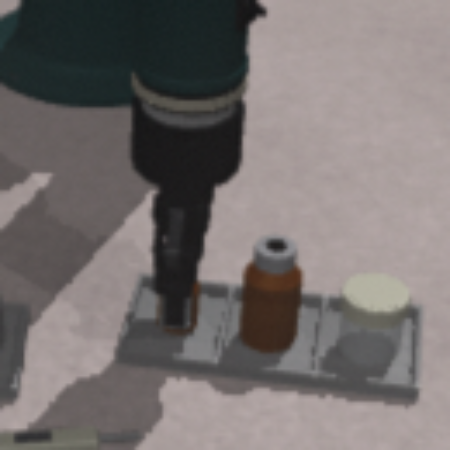

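Request:
send_rows(linear=[[0,0.001,0],[0,0.001,0],[0,0.001,0],[0,0,0],[0,0,0]], turn=[[0,0,0],[0,0,0],[0,0,0],[0,0,0],[0,0,0]])

```text
time_s: 45.0
tool_pos: [0.4301, 0.0816, 0.1871]
orientation: [-1.568, 0.097, -0.095]
force: [-1.2, -0.5, 4.0]
opening: 0.0292
```

Request:
send_rows(linear=[[0,0,0],[0,0,0],[0,0,0],[0,0,0],[0,0,0]], turn=[[0,0,0],[0,0,0],[0,0,0],[0,0,0],[0,0,0]], gripper=1)

```text
time_s: 45.62
tool_pos: [0.43, 0.0816, 0.1868]
orientation: [-1.568, 0.097, -0.095]
force: [0.6, -0.8, 0.1]
opening: 0.0853
```

Request:
send_rows(linear=[[0,-0.01,0],[0,-0.03,0],[0,-0.05,0],[0,-0.06,0],[0,-0.06,0]], turn=[[0,0,0],[0,0,0],[0,0,0],[0,0,0],[0,0,0]])

```text
time_s: 46.25
tool_pos: [0.4297, 0.0814, 0.3994]
orientation: [-1.568, 0.096, -0.096]
force: [0.6, -0.2, 0.1]
opening: 0.0856
```

Request:
send_rows(linear=[[0,0,-0.03],[0,0,-0.05],[0,0,-0.05],[0,0,-0.05],[0,0,-0.05]], turn=[[0,0,0],[0,0,0],[0,0,0],[0,0,0],[0,0,0]])

```text
time_s: 46.88
tool_pos: [0.4015, -0.1482, 0.3978]
orientation: [-1.569, 0.096, -0.097]
force: [1.0, 0.0, -0.6]
opening: 0.0853
```

Request:
send_rows(linear=[[0,0,-0.05],[0,0,-0.05],[0,0,-0.05],[0,0,-0.03],[0,0,0]], turn=[[0,0,0],[0,0,0],[0,0,0],[0,0,0],[0,0,0]])

```text
time_s: 47.5
tool_pos: [0.3797, -0.3271, 0.3974]
orientation: [-1.569, 0.099, -0.098]
force: [-0.7, 0.6, -0.6]
opening: 0.0855
```

```bash
python3 - <<'E'
from h import *
s=capture('scene'); t=capture('top'); cv2.imwrite('pics/scene17.png',s); cv2.imwrite('pics/top17.png',t)
print(r.get_state()['tool_pos'],r.get_state()['time_s'])
cv2.imwrite('pics/p17.png',np.vstack([cv2.resize(s[160:300,140:490],(700,280)),cv2.resize(cv2.convertScaleAbs(t,alpha=1.7)[150:310,60:460],(700,280))]))
E
```

```text
[ 0.37997857 -0.32513516  0.39700685] 47.6
```

View pics/p17.png

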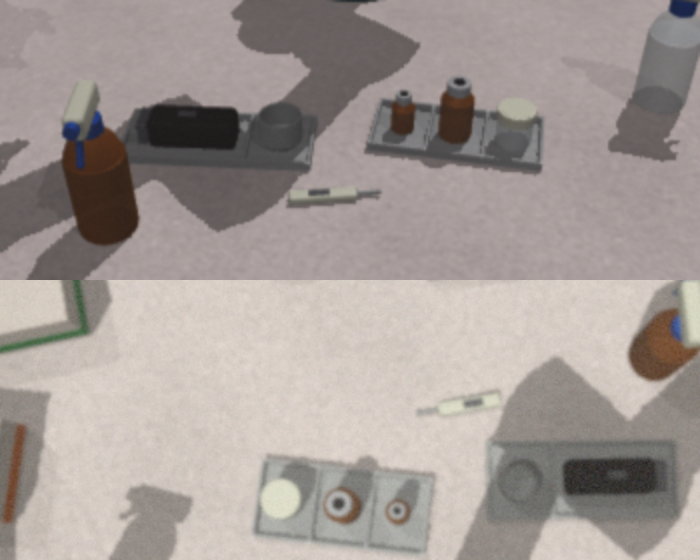

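```bash
python3 - <<'E'
from h import *
def tf(p,c,a):
    d=p[:2]-np.array(c); a=np.radians(a); return np.round([d@[np.cos(a),np.sin(a)],d@[-np.sin(a),np.cos(a)]],4)
px=lambda u,v:(60+u/1.75-.5,150+(v-280)/1.75-.5)
for n,uv,z,c,a in (('jar',(280,498),.054,(.4395,.151),-7),('large',(341,503),.084,(.4395,.151),-7),('small',(399,510),.058,(.4395,.151),-7),('cup',(520,481),.046,(.4665,-.147),0)):
    P=onz('top',px(*uv),z); print(n,P.round(3),tf(P,c,a))
sx=lambda u,v:(140+u/2-.4,160+v/2-.4)
for n,uv,z,c,a in (('jar',(517,108),.054,(.4395,.151),-7),('large',(459,83),.084,(.4395,.151),-7),('small',(403,97),.058,(.4395,.151),-7),('cup',(278,113),.046,(.4665,-.147),0)):
    P=onz('scene',sx(*uv),z); print('sc',n,P.round(3),tf(P,c,a))
t=cv2.imread('pics/top17.png'); m=(t.max(2)<42).astype(np.uint8); m[:, :378]=0; m[:,447:]=0; m[:250]=0; m[:250]=0; m[285:]=0
cs=max(cv2.findContours(m,0,1)[0],key=cv2.contourArea); rc=cv2.minAreaRect(cs); P=np.array([onz('top',p,.044) for p in cv2.boxPoints(rc)])
print('clip black body',rc,P[:,:2].round(3).tolist(),tf(P.mean(0),(.4665,-.147),0))
for n in('amber','clear'): pass
a,b=cv2.imread('pics/scene0.png'),cv2.imread('pics/scene17.png')
for roi in ((170,198,215,290),(455,145,510,220)):
    x0,y0,x1,y1=roi; A=cv2.cvtColor(a,6)[y0:y1,x0:x1].astype(np.float32);B=cv2.cvtColor(b,6)[y0:y1,x0:x1].astype(np.float32); print('spray shift px',cv2.phaseCorrelate(A,B))
E
```

```text
jar [0.448 0.221 0.054] [0.0003 0.0706]
large [0.439 0.145 0.084] [ 0.0001 -0.0056]
small [0.431 0.08  0.058] [ 0.     -0.0719]
cup [ 0.463 -0.066  0.046] [-0.0034  0.0808]
sc jar [0.446 0.22  0.054] [-0.0025  0.0697]
sc large [0.439 0.148 0.084] [ 0.0003 -0.0032]
sc small [0.436 0.081 0.058] [ 0.005  -0.0699]
sc cup [ 0.462 -0.072  0.046] [-0.0049  0.0751]
clip black body ((408.50396728515625, 262.0998229980469), (19.98402214050293, 52.71784591674805), 87.70938873291016) [[0.486, -0.121], [0.488, -0.233], [0.446, -0.232], [0.444, -0.12]] [-0.0008 -0.0295]
spray shift px ((0.33577799934589336, -0.14816761465220196), 0.8558776325649685)
spray shift px ((0.01770548631818869, 0.515787989779497), 1.0061330553690593)
```

```bash
python3 - <<'E'
from h import *
print(np.abs(r.get_state()['qvel']).max()); print(job.close_job())
E
```

```text
0.020279416077006236
the job is handed in; nothing more can be done
None
```

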